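# Slip-test the machine feet

## Task

The rubber-soled machine feet stand on the slip tester's table inside its nest plate: lift the nest plate straight up and level off its two pins, leaving the feet standing on their start line, and set it level on its two narrow parking rests beside the tester. Raise the table by its bar right up to its stop, wait until the feet that slip have slid down to the lip, then lower it fully flat again. Stand every foot that held in the rectangular wooden tray and every foot that slid in the round steel dish, each upright on the floor of its tray or dish, and leave the varnish jar and the work light alone.

Things in the scene. Friction and masses are not known exactly. Their poses are not given: they have to be found in the camera images.
- tester: slip tester, fixed: grey base under a tilting sheet-steel table. Origin: centre of the base's underside, on the bench; x points up the slope (towards the bar), y along the hinge. Hinge line parallel to y at x = -105, z = 42 mm. Table flat: top at z = 50 mm, x from -105 to 105, y from -139 to 139 mm. Black hinge knobs reach y = +-168 mm, z = 54 mm; thin arc guides at y = +-144 mm rise to z = 93 mm near x = -27 mm
- lip (a point): middle of the inner face of the table's low lip, on the table's surface, 7 mm up the slope from the hinge; moves with the table (x up the slope, z square to the table). The lip is 12 mm high and 6 mm thick; the rims on the other three edges are 8 mm high and 6 mm thick. A foot that has slid down rests with its centre 17 mm up from here
- table (a joint): tilt of the table about its hinge, rad: 0 flat, 0.42 against its upper stop; grows as the bar is lifted. The hinge is stiff: the table stays where it is left; lifting it by the bar takes about 10 to 15 N, pushing it down a few N
- table_handle (a point): middle of the black round lifting bar along the table's high edge: 13 mm thick, 104 mm long, parallel to the hinge, 245 mm from the hinge, 35 mm beyond the table's edge, axis 46 mm above the bench when flat. The frame moves with the table: x away from the hinge, z square to the table, whose surface is at z = +4 mm. The bar can turn between fingers that pinch it
- start_line (a point): middle of the row in which the feet stand at the start, on the flat table's top, 168 mm up from the hinge; fixed. The five places lie 44 mm apart along the hinge direction (0, +-44, +-88 mm). Two locating pins, 8 mm thick and 26 mm high, stand on the same line at +-118 mm
- nest_handle (a point): centre of the black flat grip of the nest plate, 12 mm (x) x 60 mm (y) x 16 mm high, on two posts over the middle place, 82 mm above the plate's underside. The plate is dark steel, 58 x 258 mm (x by y), 10 mm thick, ends 18 mm, five 38 mm square openings round the feet, two 10.5 mm bores on the pins; 0.3 kg, balanced. It leaves the pins after 28 mm and clears the studs after 48 mm
- rest_top (a point): the nest plate's parking rests, fixed to the bench: two grey blocks with rubber tops, each 20 mm wide (along y) and 62 mm deep (along x), 30 mm high, 236 mm apart between centres (at y = +-118 mm), joined by a 4 mm strap. Point midway between the two tops, 30 mm above the bench; the nest plate's ends rest on the tops, its length along y
- tray: rectangular plywood tray, loose, 120 x 160 mm (x by y), 22 mm high, walls and floor 6 mm thick, for sound feet. Origin: centre of its underside
- dish: round steel parts dish, loose, 152 mm across at the rim, 120 mm at the bottom, 20 mm high, floor 4 mm thick, wall 3 mm, for feet that slip. Origin: centre of its underside
- foot_a_centre (a point): a machine foot (up to five, all alike; None = absent): base 34 x 34 mm, rubber sole and steel plate, 12 mm high; hub and hex to 24 mm; upright threaded stud 12 mm thick, top 46 mm above the sole; about 90 g, bottom-heavy. Point half-way up its axis, 23 mm above the sole; z along the stud. Sound soles hold on the raised table, glazed soles slide to the lip before it is fully up; no visible sign
- foot_b_centre (a point): another such machine foot (see foot_a_centre); point half-way up, 23 mm above its sole; None = absent
- foot_c_centre (a point): another such machine foot (see foot_a_centre); point half-way up, 23 mm above its sole; None = absent
- foot_d_centre (a point): another such machine foot (see foot_a_centre); point half-way up, 23 mm above its sole; None = absent
- foot_e_centre (a point): another such machine foot (see foot_a_centre); point half-way up, 23 mm above its sole; None = absent
- varnish_jar: bystander: clear jar of brown varnish with a wire handle, 74 x 84 x 113 mm; origin under its centre
- work_light: bystander: small black upright work light, 54 x 52 x 97 mm; origin under its centre
Things that resemble listed ones, but are neither listed nor needed, are in the scene too. What is shaped like the part that bears foot_c_centre but purple is not meant.

How it is judged (in metres and radians):
On the way, in this order (a step that is already met when the one before it is completed fails the run):
1. the nest plate is lifted clear off the pins and the feet are left standing on the upper half of the flat table ((z of nest_handle in the frame of tester above 0.185 m or horizontal distance between nest_handle and start_line above 0.12 m) and value of joint table below 0.03 rad and x of each of foot_a_centre, foot_b_centre, foot_c_centre, foot_d_centre, foot_e_centre in the frame of tester above 0.01 m and z of foot_a_centre in the frame of tester between 0.06 and 0.085 m and angle between each of foot_a_centre, foot_b_centre, foot_c_centre, foot_d_centre, foot_e_centre's own z axis and vertical below 0.2 rad and z of foot_b_centre in the frame of tester between 0.06 and 0.085 m and z of foot_c_centre in the frame of tester between 0.06 and 0.085 m and z of foot_d_centre in the frame of tester between 0.06 and 0.085 m and z of foot_e_centre in the frame of tester between 0.06 and 0.085 m), for 0.2 s.
2. the table is up at its stop, with the feet that slip at the lip and the sound feet still up the slope (value of joint table above 0.39 rad and z of foot_a_centre in the frame of lip between 0.011 and 0.036 m and z of foot_b_centre in the frame of lip between 0.011 and 0.036 m and z of foot_c_centre in the frame of lip between 0.011 and 0.036 m and z of foot_d_centre in the frame of lip between 0.011 and 0.036 m and z of foot_e_centre in the frame of lip between 0.011 and 0.036 m and x of each of foot_b_centre, foot_d_centre in the frame of lip below 0.038 m and x of each of foot_a_centre, foot_c_centre, foot_e_centre in the frame of lip above 0.078 m), for 0.3 s.
At the end, for the whole second after the job is handed in: The table is flat (under 0.03 rad); the nest plate lies level on its two rests (within 0.06 rad and 20 mm of centred); every foot that held stands in the wooden tray and every foot that slid stands in the round dish, on its floor, upright within 0.15 rad (value of joint table below 0.03 rad and height (world z) of nest_handle between 0.105 and 0.119 m and angle between nest_handle's own z axis and vertical below 0.06 rad and horizontal distance between nest_handle and rest_top below 0.02 m and x of foot_a_centre in the frame of tray between -0.045 and 0.045 m and y of foot_a_centre in the frame of tray between -0.065 and 0.065 m and z of foot_a_centre in the frame of tray between 0.02 and 0.038 m and x of foot_c_centre in the frame of tray between -0.045 and 0.045 m and y of foot_c_centre in the frame of tray between -0.065 and 0.065 m and z of foot_c_centre in the frame of tray between 0.02 and 0.038 m and x of foot_e_centre in the frame of tray between -0.045 and 0.045 m and y of foot_e_centre in the frame of tray between -0.065 and 0.065 m and z of foot_e_centre in the frame of tray between 0.02 and 0.038 m and horizontal distance between each of foot_b_centre, foot_d_centre and dish below 0.056 m and z of foot_b_centre in the frame of dish between 0.018 and 0.036 m and z of foot_d_centre in the frame of dish between 0.018 and 0.036 m and angle between each of foot_a_centre, foot_b_centre, foot_c_centre, foot_d_centre, foot_e_centre's own z axis and vertical below 0.15 rad); the robot touches nothing.
It fails at once if varnish_jar is moved more than 30 mm (distance of varnish_jar from where it was at the start of the episode above 0.03 m).
It fails at once if work_light is moved more than 30 mm (distance of work_light from where it was at the start of the episode above 0.03 m).
It fails at once if the nest plate is tipped by more than 0.35 rad (angle between nest_handle's own z axis and vertical above 0.35 rad).
Of foot_a, foot_b, foot_c, foot_d, foot_e only 3 to 5 are there at a start; the rules pass over those that are not, and their reading is None.
At some moment in a run one of tray, dish, foot_a, foot_b, foot_c, foot_d, foot_e may be knocked a few centimetres aside while the robot is not near it.
It also fails if it takes over 210 s, if anything falls off the work surface, if the arm or the gripper's body presses on something with over 40 N, if the wrist force passes 120 N, or if a joint passes its speed limit or range.

## Robot

A 7-joint arm with a two-finger parallel gripper is mounted at the origin on the work surface; the furniture and walls round the work are solid. World frame = base frame: x ahead of the robot, y to its left, z up, the work surface at z = 0. Lengths are in mm, angles in rad, forces in N, time in s.
With the tool pointing down it reaches from about 425 to 1025 mm from the base axis. Payload 9.4 kg.
Tool frame: the origin (TCP) lies at the very end of the fingers, on their centre line; the grasp point (between the pads) lies 19 mm behind it; z points along the fingers, y is the line along which they close (so a half turn about z gives the same grasp; the last joint's range is limited). The gripper opens to 85 mm and grips with 20 to 120 N. Pads are 22 mm wide; open, the fingers measure 114 mm over their backs; the gripper's body (76 mm by 85 mm) begins 54 mm behind the grasp point. The pads swing forward as they close: fully open they stand 13 mm farther back than shut.
Start: joints at [-1.404, 0.599, -0.003, 1.599, 0.002, 0.943, -0.08], TCP at [175.013, 703.558, 231.275] pointing down, gripper open.
Joint ranges: [-2.57, 2.57], [-0.35, 1.97], [-1.29, 1.29], [0.11, 2.56], [-1.05, 4.19], [0.11, 1.86], [-2.63, 2.63]. Speed limits (rad/s): [2.22, 2.22, 3.01, 3.01, 3.14, 3.14, 3.14].

## Interface

Orientations are given as a unit quaternion [x, y, z, w].
In Python, from plant import robot, camera, camera_params, nets gives the robot as it stands. The module is installed in compiled form; this text tells all that it offers.
- The arm moves only by the shell command python3 -m creep 'ROWS' [OPENING]. ROWS is JSON, a list of rows, each an object with "linear": the shift along the tool's x, y, z normalised to -1 to 1, where 1 is 20 mm, a list of three; "rotation": the turn, a rotation vector about the tool's x, y, z normalised to -1 to 1, where 1 is 4 degrees, a list of three. In form: [{"linear": [x, y, z], "rotation": [rx, ry, rz]}, ...]. A call has 1 to 20 rows; each row shifts and turns the commanded pose from where the row before left it, along the tool's axes as they then stand; what a row does not reach is not made up. A row lasts 1/12 s, in which the tool goes at most 41.7 mm and 7.16 degrees, less where a joint would pass 70% of its speed; a pose out of reach is approached as far as the arm can. A call with a number of a shift or a turn outside -1 to 1 is refused whole. A call with a gripper value outside its range is refused whole. OPENING is the closure, from 0 (fully open) to 1 (shut), set as the call begins (- or left out, the last holds). The fingers move at their own pace and stop on an object; the grip force is fixed at half the most. Time passes only in rows, so rows that do not move let the fingers close. It gives the time, the measured TCP pose, the force, the opening and the grip force at its end, in the units of the state.
- robot.get_state(): the state, without advancing time (a new reading comes with each control period).
- camera(name): name is "side" or "top" or "wrist"; returns the picture (400x640x3 uint8, red, green, blue); there is no depth.
- camera_params(name): a dict with "intrinsics" (3x3 intrinsics, pixels), "rvec" (rotation vector, rad) and "tvec" (3), from world to camera coordinates, as OpenCV has them; the wrist camera has in their place "tool_from_camera" (4x4, takes a point from camera to tool coordinates, whose origin is the TCP and whose axes are the flange's). Camera axes: x right, y down, z forward; pixel columns grow to the right and rows downward; lengths in mm; the calibration is good to about 2 mm. A picture is of the moment at which its call begins: read the wrist's pose just before it. camera_params takes no time and is no camera call.
- robot.hand_in(): hands the job in; it is judged then, once.
Trained networks look in the newest picture that a camera, given by its name, has taken for a name from the list of things; names that differ only in an ending like _2 or _b are one class to them, and where a whole thing is asked for, a point or a joint stands for the part that bears it (a point fixed in the world has none). Each returns a list of dicts, best first, with "score" (0 to 1); they miss things now and then, are a little off and sometimes report something else, mostly with a low value. They report only what shows in the picture. A call takes as long as a camera call. They do not tell look-alikes from the thing itself.
- nets.trace(camera, name): "region" (400x640 bool, what is visible of it).
- nets.mark_of(camera, name): "point" ([x, y, z] in mm, in the coordinates of the camera as it stood for that picture, good to about 4 mm: a listed point, or the origin of a listed thing).
The state is a dict: "time": time; "joints": joint angles; "joint_velocities": joint speeds; "joint_efforts": joint torques, N m; "tool_pos": TCP position; "orientation": TCP orientation; "force": force on the tool from outside, world axes, zero at the start; "ft_torque": the same for the moment, N m; "opening": finger opening in mm; "gripper_force": force on a finger pad.
Only numpy, scipy, OpenCV 4.12 (cv2) and the standard library are available. Lean on these libraries where they do the work, as an engineer would, in place of code of your own. Each camera call takes 0.05 s, during which the arm holds its last target. There are 200 camera calls.

## Working session

There is one attempt and no reset: what is moved stays moved. The work goes in short steps, Python scripts to look and compute and a shell command to move; the robot and the scene stay as the last step left them, time stands still between calls to the robot, and variables do not carry over. Pictures are saved under pics/ and viewed, at most 14 in all, crops included, and the job is handed in when it is done.

```bash
mkdir -p pics; cat > h.py <<'E'
import numpy as np, cv2
from scipy.spatial.transform import Rotation as R
from plant import robot, camera, camera_params, nets
def T(cam):
    p=camera_params(cam)
    M=np.eye(4)
    if cam=='wrist':
        s=robot.get_state(); M[:3,:3]=R.from_quat(s['orientation']).as_matrix(); M[:3,3]=s['tool_pos']
        return M@np.array(p['tool_from_camera'])
    M[:3,:3]=cv2.Rodrigues(np.array(p['rvec'],float))[0]; M[:3,3]=np.ravel(p['tvec'])
    return np.linalg.inv(M)
def shot(cam,save=None):
    M=T(cam); im=camera(cam)
    if save: cv2.imwrite('pics/'+save,im[:,:,::-1])
    return M,im
def marks(cam,name,M,n=6):
    return [(round(d['score'],2),(M@np.r_[d['point'],1])[:3].round().astype(int).tolist()) for d in nets.mark_of(cam,name)[:n]]
def plane(cam,M,uv,z):
    K=np.array(camera_params(cam)['intrinsics']); d=M[:3,:3]@np.linalg.solve(K,np.r_[uv,1.]); o=M[:3,3]
    return o+d*(z-o[2])/d[2]
def proj(cam,M,P):
    K=np.array(camera_params(cam)['intrinsics']); c=(np.linalg.inv(M)@np.r_[P,1.])[:3]; c=K@c; return c[:2]/c[2]
def st():
    s=robot.get_state(); Rm=R.from_quat(s['orientation']).as_matrix()
    print(round(s['time'],2),np.round(s['tool_pos'],1),'x',Rm[:,0].round(3),'y',Rm[:,1].round(3),'z',Rm[:,2].round(3),'F',np.round(s['force'],1),'op',round(s['opening'],1)); return s,Rm
E
python3 - <<'E'
from h import *
st()
for c in ['top','side']:
    M,im=shot(c,c+'0.png')
    print(c,M[:3,3].round())
    for n in ['tester','lip','table_handle','nest_handle','rest_top','tray','dish','foot_a_centre','varnish_jar','work_light','start_line']:
        print(n,marks(c,n,M))
E
```

```text
0.0 [174.9 703.1 230.4] x [-0.97   0.241 -0.   ] y [ 0.241  0.97  -0.002] z [-0.    -0.002 -1.   ] F [ 0.8  0.1 -0.5] op 85.3
top [ 416.   34. 1438.]
tester [(0.72, [531, 145, 1])]
lip []
table_handle [(0.86, [537, 281, 47])]
nest_handle [(0.93, [536, 204, 131])]
rest_top [(0.65, [538, -69, 27])]
tray [(0.64, [623, -241, -1])]
dish [(0.9, [442, -221, -5]), (0.23, [450, 206, 74])]
foot_a_centre [(0.56, [576, 209, 77])]
varnish_jar [(0.87, [771, -45, 1])]
work_light [(0.51, [313, 283, -1])]
start_line [(0.68, [536, 205, 49])]
side [ 261.  557. 1053.]
tester [(0.75, [531, 146, -3])]
lip [(0.79, [529, 47, 51])]
table_handle [(0.75, [539, 285, 39])]
nest_handle [(0.96, [534, 215, 129]), (0.58, [439, -223, -3])]
rest_top [(0.55, [537, -72, 31])]
tray [(0.66, [625, -238, 1]), (0.18, [539, 285, 44])]
dish [(0.9, [440, -224, -1])]
foot_a_centre [(0.58, [585, 207, 72])]
varnish_jar [(0.68, [768, -49, 5]), (0.5, [621, 204, 74])]
work_light [(0.57, [311, 286, 3])]
start_line [(0.63, [534, 208, 49])]
```

View pics/top0.png

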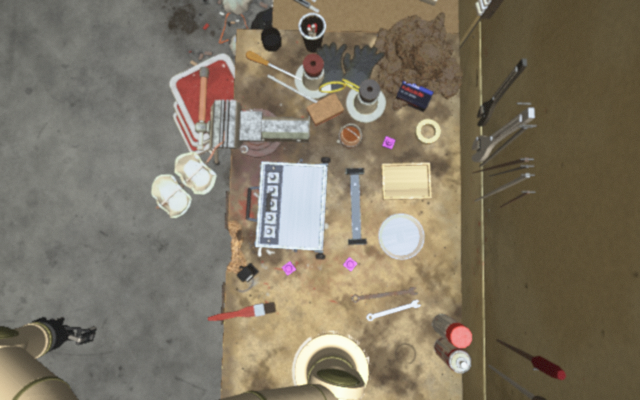

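View pics/side0.png

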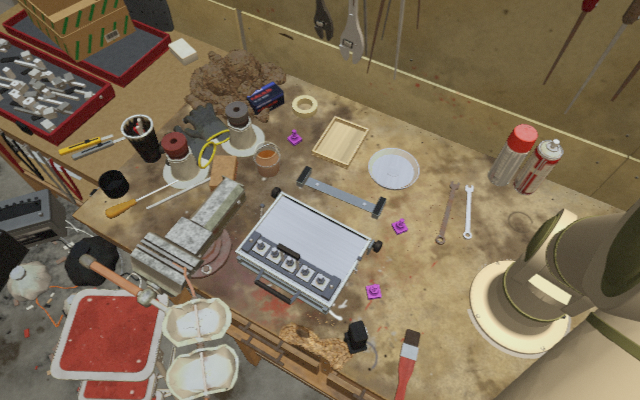

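The top view shows the tester at about (290,205), nest plate on its left with four visible feet, the rests at (355,205), tray at (407,180), dish at (401,236), jar at (349,134) and light at (247,272). The purple feet are decoys.

```bash
python3 -m creep '[{"linear":[0,0,-1],"rotation":[0,0,-0.92]},{"linear":[0,0,-1],"rotation":[0,0,-0.92]},{"linear":[-0.8,-0.99,0],"rotation":[0,0,-0.92]},{"linear":[-0.8,-0.99,0],"rotation":[0,0,0]},{"linear":[-0.8,-0.99,0],"rotation":[0,0,0]},{"linear":[-0.8,-0.99,0],"rotation":[0,0,0]},{"linear":[-0.8,-0.99,0],"rotation":[0,0,0]},{"linear":[-0.8,-0.99,0],"rotation":[0,0,0]},{"linear":[-0.8,-0.99,0],"rotation":[0,0,0]},{"linear":[-0.8,-0.99,0],"rotation":[0,0,0]},{"linear":[-0.8,-0.99,0],"rotation":[0,0,0]},{"linear":[-0.8,-0.99,0],"rotation":[0,0,0]},{"linear":[-0.8,-0.99,0],"rotation":[0,0,0]},{"linear":[-0.8,-0.99,0],"rotation":[0,0,0]},{"linear":[-0.8,-0.99,0],"rotation":[0,0,0]},{"linear":[-0.8,-0.99,0],"rotation":[0,0,0]},{"linear":[-0.8,-0.99,0],"rotation":[0,0,0]},{"linear":[-0.8,-0.99,0],"rotation":[0,0,0]},{"linear":[-0.8,-0.99,0],"rotation":[0,0,0]},{"linear":[-0.8,-0.99,0],"rotation":[0,0,0]}]' 0
python3 -m creep '[{"linear":[-0.8,-0.99,0],"rotation":[0,0,0]},{"linear":[-0.8,-0.99,0],"rotation":[0,0,0]},{"linear":[-0.8,-0.99,0],"rotation":[0,0,0]},{"linear":[-0.8,-0.99,0],"rotation":[0,0,0]},{"linear":[-0.8,-0.99,0],"rotation":[0,0,0]},{"linear":[-0.8,-0.99,0],"rotation":[0,0,0]},{"linear":[0,0,0],"rotation":[0,0,0]},{"linear":[0,0,0],"rotation":[0,0,0]},{"linear":[0,0,0],"rotation":[0,0,0]}]'
python3 - <<'E'
from h import *
st()
M,im=shot('wrist','w1.png')
print(M[:3,3].round(), M[:3,2].round(2))
for n in ['tester','table_handle','nest_handle','rest_top','foot_a_centre','start_line','lip']: print(n,marks('wrist',n,M))
for c in ['top','side']:
    M,im=shot(c)
    for n in ['table_handle','tester','nest_handle','rest_top','lip']:print(c,n,marks(c,n,M))
E
```

```text
time: 2.87
tool_pos: [443.8, 330.9, 271.5]
orientation: [0.026, 1.0, 0.0, 0.0]
force: [0.2, 0.0, -0.9]
opening: 85.4
gripper_force: 0.0
time: 3.62
tool_pos: [532.6, 208.9, 271.3]
orientation: [0.025, 1.0, 0.0, -0.0]
force: [0.1, 0.7, 0.6]
opening: 85.8
gripper_force: 0.0
3.62 [532.6 208.9 271.3] x [-0.999  0.051  0.   ] y [0.051 0.999 0.   ] z [-0.  0. -1.] F [0.1 0.7 0.6] op 85.8
[454. 213. 414.] [ 0.31 -0.02 -0.95]
tester [(0.82, [535, 146, -1])]
table_handle [(0.75, [540, 280, 43])]
nest_handle [(0.63, [543, 213, 129]), (0.46, [542, 211, 51])]
rest_top [(0.55, [546, -72, 29]), (0.47, [531, 145, -1])]
foot_a_centre [(0.88, [584, 204, 74])]
start_line [(0.85, [542, 208, 50])]
lip [(0.92, [532, 48, 56])]
top table_handle []
top tester [(0.85, [528, 143, -1])]
top nest_handle [(0.75, [534, 206, 136])]
top rest_top [(0.72, [538, -69, 29])]
top lip [(0.65, [532, 45, 49])]
side table_handle [(0.89, [542, 285, 43])]
side tester [(0.85, [533, 146, -1])]
side nest_handle [(0.61, [530, 213, 128])]
side rest_top [(0.93, [535, -72, 32]), (0.62, [532, 206, 73])]
side lip [(0.61, [532, 45, 51])]
```

View pics/w1.png

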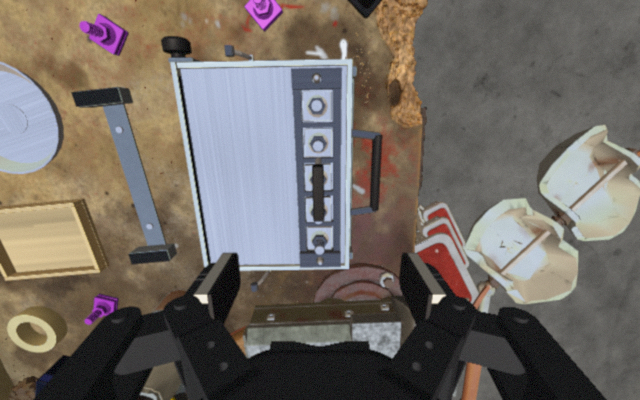

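The wrist view shows all five feet in the nest, pins at (317,78) and (319,262), the grip at (318,193) and the rest blocks at about (102,96) and (152,253).

```bash
python3 - <<'E'
from h import *
M=T('wrist'); P=lambda u,v,z:plane('wrist',M,(u,v),z)[:2]
def ln(n,a,b): print(n,'mid',((a+b)/2).round(1),'len',np.linalg.norm(b-a).round(1),'ang',np.degrees(np.arctan2(*(b-a)[::-1])).round(2))
ln('pins',P(317,78,76),P(319,262,76))
ln('grip',P(318.5,164,140),P(319.5,222,140))
ln('bar',P(376,136,52),P(376,210,52))
ln('rests',P(102,96,30),P(152,253,30))
ln('farlip',P(178,66,58),P(207,268,58))
ln('highrim',P(351,62,58),P(349,268,58))
M2,im=shot('top'); 
for n in ['nest_handle','table_handle','rest_top']:
  for c in ['wrist','top']:
    MM=M if c=='wrist' else M2
    for d in nets.trace(c,n)[:2]:
        ys,xs=np.nonzero(d['region']); r=cv2.minAreaRect(np.c_[xs,ys].astype(np.float32)); b=cv2.boxPoints(r)
        print(n,c,round(d['score'],2),len(xs),[P.round(1).tolist() for P in [plane(c,MM,q,{'n':140,'t':50,'r':30}[n[0]])[:2] for q in b]])
cv2.imwrite('pics/w1r.png',cv2.resize(cv2.imread('pics/w1.png')[60:280,60:220],None,fx=3,fy=2.7))
E
```

```text
pins mid [538.  206.9] len 234.0 ang -2.36
grip mid [537.3 208.2] len 62.5 ang -1.96
bar mid [540.8 283.9] len 100.7 ang 0.76
rests mid [538.6 -62.7] len 229.5 ang 2.58
farlip mid [532.8  43.8] len 269.2 ang -2.93
highrim mid [541.  248.5] len 273.6 ang -1.46
nest_handle wrist 0.73 5610 [[417.9, 189.0], [420.2, 234.8], [625.9, 229.7], [623.0, 172.1]]
nest_handle top 0.65 277 [[648.0, 219.8], [649.1, 167.3], [464.4, 161.4], [463.2, 213.1]]
table_handle wrist 0.75 25833 [[392.4, 39.1], [391.1, 281.8], [680.2, 305.6], [686.7, -4.8]]
table_handle wrist 0.44 27692 [[366.4, 32.2], [340.6, 257.9], [676.9, 329.8], [728.8, 28.4]]
table_handle top 0.9 3675 [[391.5, 240.9], [674.7, 242.8], [673.0, 34.2], [390.2, 36.2]]
table_handle top 0.62 1666 [[437.2, -114.6], [543.6, -217.5], [442.1, -321.5], [337.0, -218.7]]
rest_top wrist 0.63 4610 [[418.0, -106.4], [399.7, -32.7], [657.4, -3.2], [686.1, -93.3]]
rest_top top 0.64 754 [[660.2, -38.7], [662.3, -95.5], [412.7, -102.5], [410.6, -46.7]]
rest_top top 0.54 3512 [[393.8, 250.1], [679.0, 245.7], [672.4, 34.1], [387.9, 42.5]]
```

View pics/w1r.png

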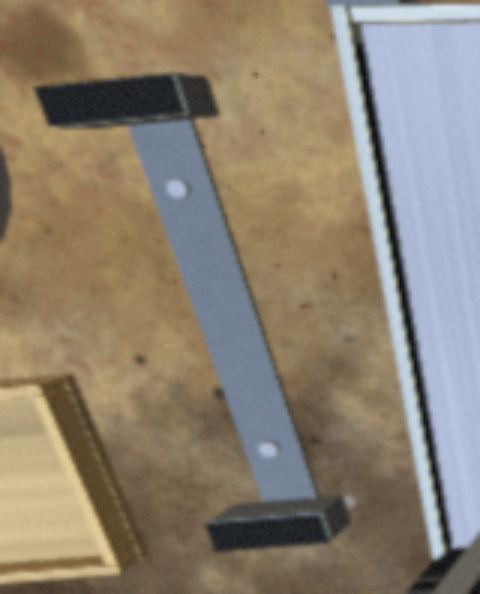

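```bash
python3 - <<'E'
from h import *
M=T('wrist'); P=lambda u,v,z:plane('wrist',M,(u,v),z)[:2]
a,b=P(97.8,97.8,30),P(149.7,257,30); print(a,b,(a+b)/2,np.linalg.norm(b-a),np.degrees(np.arctan2(*(b-a)[::-1])))
E
python3 -m creep '[{"linear":[-0.24,-0.06,0.9],"rotation":[0,0,-0.18]},{"linear":[0,0,1],"rotation":[0,0,0]},{"linear":[0,0,1],"rotation":[0,0,0]},{"linear":[0,0,1],"rotation":[0,0,0]},{"linear":[0,0,1],"rotation":[0,0,0]},{"linear":[0,0,1],"rotation":[0,0,0]},{"linear":[0,0,1],"rotation":[0,0,0]},{"linear":[0,0,0.5],"rotation":[0,0,0]},{"linear":[0,0,0.5],"rotation":[0,0,0]},{"linear":[0,0,0],"rotation":[0,0,0]},{"linear":[0,0,0],"rotation":[0,0,0]}]'
python3 -c "
from h import *
st(); shot('wrist','w2.png')"
```

```text
[425.8786179  -73.90259323] [659.97436952 -62.73444919] [542.92649371 -68.31852121] 234.36200281974237 2.7313725767018076
time: 5.88
tool_pos: [537.7, 207.0, 113.4]
orientation: [0.019, 1.0, -0.0, -0.0]
force: [-0.2, 0.2, -0.3]
opening: 86.0
gripper_force: 0.0
5.88 [537.7 207.  113.4] x [-0.999  0.039  0.   ] y [ 0.039  0.999 -0.   ] z [-0. -0. -1.] F [-0.2  0.2 -0.3] op 86.0
```

View pics/w2.png

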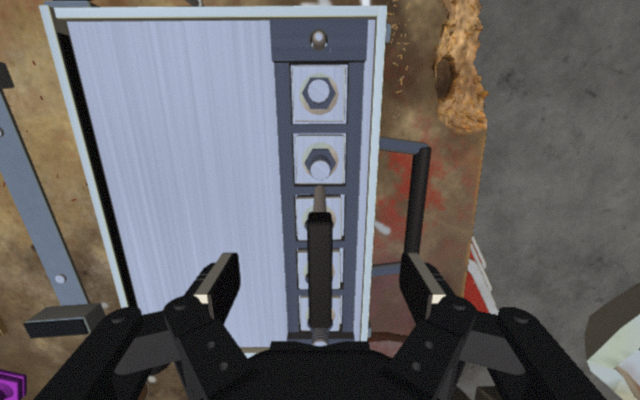

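The grip (col 320, rows 212–330) is centred between the fingers; closing.

```bash
python3 -m creep '[{"linear":[0,0,0],"rotation":[0,0,0]},{"linear":[0,0,0],"rotation":[0,0,0]},{"linear":[0,0,0],"rotation":[0,0,0]},{"linear":[0,0,0],"rotation":[0,0,0]},{"linear":[0,0,0],"rotation":[0,0,0]},{"linear":[0,0,0],"rotation":[0,0,0]},{"linear":[0,0,0],"rotation":[0,0,0]},{"linear":[0,0,0],"rotation":[0,0,0]},{"linear":[0,0,0],"rotation":[0,0,0]},{"linear":[0,0,0],"rotation":[0,0,0]}]' 1
python3 -m creep '[{"linear":[0,0,-0.3],"rotation":[0,0,0]},{"linear":[0,0,-0.3],"rotation":[0,0,0]},{"linear":[0,0,-0.3],"rotation":[0,0,0]},{"linear":[0,0,0],"rotation":[0,0,0]}]'
python3 -c "
from h import *
M,im=shot('wrist'); st(); print(marks('wrist','nest_handle',M))"
```

```text
time: 6.77
tool_pos: [537.7, 207.2, 113.6]
orientation: [0.019, 1.0, 0.0, 0.0]
force: [-0.7, 1.0, 5.5]
opening: 10.9
gripper_force: 59.7
time: 7.1
tool_pos: [538.1, 207.0, 132.4]
orientation: [0.019, 1.0, 0.0, 0.001]
force: [0.3, -0.2, -3.5]
opening: 11.3
gripper_force: 58.8
7.15 [538. 207. 132.] x [-0.999  0.039 -0.001] y [0.039 0.999 0.   ] z [ 0.001  0.    -1.   ] F [-0.7  0.1 -3.7] op 11.0
[(0.73, [542, 208, 149])]
```

```bash
python3 -m creep '[{"linear":[0,0,-0.6],"rotation":[0,0,0]},{"linear":[0,0,-0.6],"rotation":[0,0,0]},{"linear":[0,0,-0.7],"rotation":[0,0,0]},{"linear":[0,0,-0.7],"rotation":[0,0,0]},{"linear":[0,0,-0.5],"rotation":[0,0,0]},{"linear":[0,0,0],"rotation":[0,0,0]},{"linear":[0,0,0],"rotation":[0,0,0]},{"linear":[0,0,0],"rotation":[0,0,0]},{"linear":[0,0,0],"rotation":[0,0,0]},{"linear":[0,0,0],"rotation":[0,0,-0.3]},{"linear":[0,0,0],"rotation":[0,0,-0.3]},{"linear":[0,0,0],"rotation":[0,0,-0.35]},{"linear":[0,0,0],"rotation":[0,0,-0.3]}]'
python3 -m creep '[{"linear":[0,-0.3,0],"rotation":[0,0,0]},{"linear":[0,-0.6,0],"rotation":[0,0,0]},{"linear":[0.04,-0.9,0],"rotation":[0,0,0]},{"linear":[0.04,-0.9,0],"rotation":[0,0,0]},{"linear":[0.04,-0.9,0],"rotation":[0,0,0]},{"linear":[0.04,-0.9,0],"rotation":[0,0,0]},{"linear":[0.04,-0.9,0],"rotation":[0,0,0]},{"linear":[0.04,-0.9,0],"rotation":[0,0,0]},{"linear":[0.04,-0.9,0],"rotation":[0,0,0]},{"linear":[0.04,-0.9,0],"rotation":[0,0,0]},{"linear":[0.04,-0.9,0],"rotation":[0,0,0]},{"linear":[0.04,-0.9,0],"rotation":[0,0,0]},{"linear":[0.04,-0.9,0],"rotation":[0,0,0]},{"linear":[0.04,-0.9,0],"rotation":[0,0,0]},{"linear":[0.04,-0.9,0],"rotation":[0,0,0]},{"linear":[0,-0.6,0],"rotation":[0,0,0]},{"linear":[0,-0.4,0],"rotation":[0,0,0]},{"linear":[0,-0.2,0],"rotation":[0,0,0]},{"linear":[0,0,0],"rotation":[0,0,0]},{"linear":[0,0,0],"rotation":[0,0,0]}]'
python3 -c "
from h import *
M,im=shot('wrist','w3.png'); st(); print(marks('wrist','nest_handle',M),marks('wrist','foot_a_centre',M))
for c in ['top','side']:
  M,im=shot(c);print(marks(c,'rest_top',M),marks(c,'foot_a_centre',M),marks(c,'nest_handle',M))
"
```

```text
time: 8.28
tool_pos: [537.6, 207.0, 193.1]
orientation: [-0.026, 1.0, -0.0, -0.0]
force: [-0.3, 0.3, -3.2]
opening: 11.0
gripper_force: 58.7
time: 9.95
tool_pos: [540.7, -68.6, 193.3]
orientation: [-0.025, 1.0, 0.0, 0.0]
force: [1.0, 0.4, -3.6]
opening: 11.0
gripper_force: 58.8
10.0 [540.7 -68.2 193.3] x [-0.999 -0.05  -0.   ] y [-0.05   0.999  0.001] z [-0.     0.001 -1.   ] F [-0.7  1.3 -3.8] op 10.6
[(0.78, [543, -65, 207])] [(0.77, [584, 205, 76])]
[] [(0.45, [577, 206, 78])] [(0.56, [537, -67, 214])]
[(0.72, [535, -69, 31])] [(0.58, [582, 208, 73])] [(0.62, [532, -65, 208])]
```

View pics/w3.png

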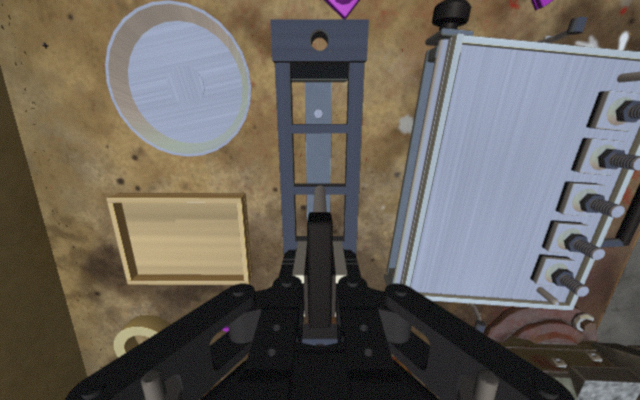

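The plate is aligned with the strap (col 318), and the five feet still stand in a row on the table; the wooden tray and dish are clear at left.

```bash
python3 -m creep '[{"linear":[0,0,0.5],"rotation":[0,0,0]},{"linear":[0,-0.05,0.9],"rotation":[0,0,0]},{"linear":[0,0,0.9],"rotation":[0,0,0]},{"linear":[0,0,0.9],"rotation":[0,0,0]},{"linear":[0,0,0.7],"rotation":[0,0,0]},{"linear":[0,0,0.5],"rotation":[0,0,0]},{"linear":[0,0,0.3],"rotation":[0,0,0]},{"linear":[0,0,0.2],"rotation":[0,0,0]},{"linear":[0,0,0],"rotation":[0,0,0]},{"linear":[0,0,0],"rotation":[0,0,0]}]'
```

```text
time: 11.33
tool_pos: [541.0, -70.2, 95.5]
orientation: [-0.024, 1.0, -0.0, 0.0]
force: [-0.6, -0.1, -3.4]
opening: 10.8
gripper_force: 58.7
```

```bash
python3 -m creep '[{"linear":[0,0,0.1],"rotation":[0,0,0]},{"linear":[0,0,0.05],"rotation":[0,0,0]},{"linear":[0,0,0],"rotation":[0,0,0]},{"linear":[0,0,0],"rotation":[0,0,0]}]'
python3 -m creep '[{"linear":[0,0,0],"rotation":[0,0,0]},{"linear":[0,0,0],"rotation":[0,0,0]},{"linear":[0,0,0],"rotation":[0,0,0]},{"linear":[0,0,0],"rotation":[0,0,0]},{"linear":[0,0,0],"rotation":[0,0,0]},{"linear":[0,0,0],"rotation":[0,0,0]},{"linear":[0,0,0],"rotation":[0,0,0]},{"linear":[0,0,-0.5],"rotation":[0,0,0]},{"linear":[0,0,-1],"rotation":[0,0,0]},{"linear":[0,0,-1],"rotation":[0,0,0]},{"linear":[0,0,-1],"rotation":[0,0,0]},{"linear":[0,0,-1],"rotation":[0,0,0]},{"linear":[0,0,-1],"rotation":[0,0,0]},{"linear":[0,0,-1],"rotation":[0,0,0]},{"linear":[0,0,-1],"rotation":[0,0,0]},{"linear":[0,0,0],"rotation":[0,0,0]},{"linear":[0,0,0],"rotation":[0,0,0]}]' 0
python3 -c "
from h import *
M,im=shot('wrist','w4.png'); st(); print(marks('wrist','nest_handle',M),marks('wrist','table_handle',M))
for c in ['top','side']:
  M,im=shot(c);print(marks(c,'nest_handle',M),marks(c,'table_handle',M),marks(c,'foot_a_centre',M))
"
```

```text
time: 11.67
tool_pos: [541.4, -70.2, 93.6]
orientation: [-0.024, 1.0, -0.0, 0.001]
force: [-1.9, 1.0, 5.5]
opening: 10.7
gripper_force: 60.1
time: 13.08
tool_pos: [541.1, -70.2, 243.9]
orientation: [-0.024, 1.0, -0.0, 0.001]
force: [0.0, 0.0, -1.5]
opening: 85.4
gripper_force: 0.0
13.13 [540.6 -70.2 242.8] x [-0.999 -0.049 -0.001] y [-0.049  0.999 -0.   ] z [ 0.001 -0.    -1.   ] F [-0.1 -0.2 -0.4] op 85.6
[(0.57, [545, -67, 109]), (0.36, [542, -71, 25])] [(0.71, [540, 284, 45])]
[(0.56, [538, -70, 113])] [(0.77, [534, 284, 47]), (0.55, [443, -223, -3])] [(0.57, [534, 203, 51]), (0.42, [576, 206, 76])]
[(0.89, [536, -66, 109]), (0.2, [535, 206, 52])] [(0.65, [541, 283, 43])] [(0.75, [769, -49, 4]), (0.44, [581, 204, 70])]
```

View pics/w4.png

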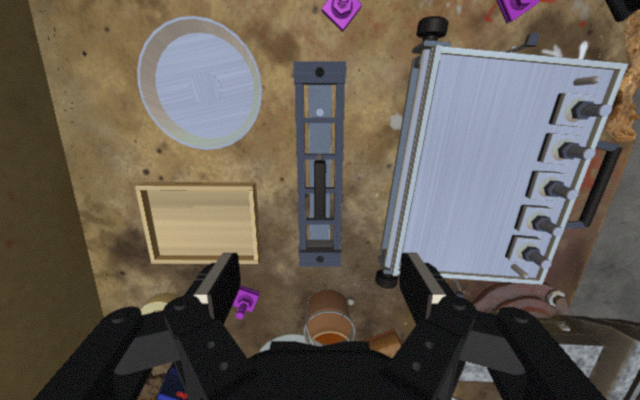

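The nest plate sits on the rests (grip at (320,190)), jar at (330,315) untouched, feet still standing. Next, the bar.

```bash
python3 -m creep '[{"linear":[0,0,0],"rotation":[0,0,0.43]},{"linear":[0,0.4,0],"rotation":[0,0,0.43]},{"linear":[0.04,0.7,0],"rotation":[0,0,0.43]},{"linear":[0.04,0.98,0],"rotation":[0,0,0]},{"linear":[0.04,0.98,0],"rotation":[0,0,0]},{"linear":[0.04,0.98,0],"rotation":[0,0,0]},{"linear":[0.04,0.98,0],"rotation":[0,0,0]},{"linear":[0.04,0.98,0],"rotation":[0,0,0]},{"linear":[0.04,0.98,0],"rotation":[0,0,0]},{"linear":[0.04,0.98,0],"rotation":[0,0,0]},{"linear":[0.04,0.98,0],"rotation":[0,0,0]},{"linear":[0.04,0.98,0],"rotation":[0,0,0]},{"linear":[0.04,0.98,0],"rotation":[0,0,0]},{"linear":[0.04,0.98,0],"rotation":[0,0,0]},{"linear":[0.04,0.98,0],"rotation":[0,0,0]},{"linear":[0.04,0.98,0],"rotation":[0,0,0]},{"linear":[0.04,0.98,0],"rotation":[0,0,0]},{"linear":[0.04,0.98,0],"rotation":[0,0,0]},{"linear":[0.04,0.98,0],"rotation":[0,0,0]},{"linear":[0.04,0.95,0],"rotation":[0,0,0]}]' 0.65
python3 -m creep '[{"linear":[0,0,0.5],"rotation":[0,0,0]},{"linear":[0,0,1],"rotation":[0,0,0]},{"linear":[0,0,1],"rotation":[0,0,0]},{"linear":[0,0,1],"rotation":[0,0,0]},{"linear":[0,0,1],"rotation":[0,0,0]},{"linear":[0,0,0],"rotation":[0,0,0]},{"linear":[0,0,0],"rotation":[0,0,0]},{"linear":[0,0,0],"rotation":[0,0,0]}]'
python3 -c "
from h import *
M,im=shot('wrist','w5.png'); st(); print(marks('wrist','table_handle',M))"
```

```text
time: 15.3
tool_pos: [539.9, 285.8, 242.1]
orientation: [0.021, 1.0, -0.0, -0.0]
force: [-0.6, -0.2, -0.8]
opening: 29.9
gripper_force: 0.0
time: 15.97
tool_pos: [540.5, 284.6, 153.0]
orientation: [0.021, 1.0, 0.0, 0.0]
force: [-0.1, 0.7, -0.0]
opening: 29.7
gripper_force: 0.0
16.02 [540.7 284.8 153.4] x [-0.999  0.042 -0.001] y [0.042 0.999 0.001] z [ 0.001  0.001 -1.   ] F [0.7 0.3 0.2] op 29.9
[(0.79, [541, 283, 46])]
```

View pics/w5.png

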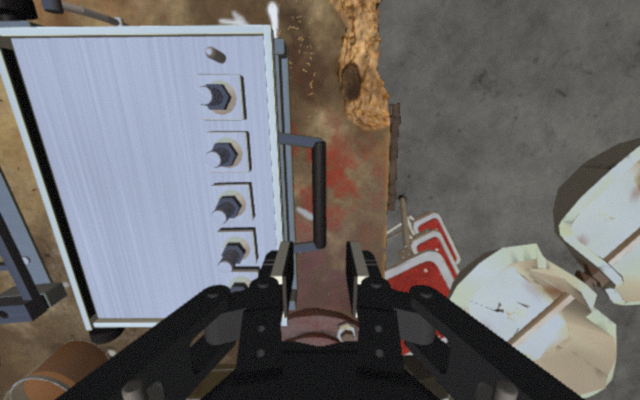

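The bar runs at col 320, between the fingers. Descending and pinching.

```bash
python3 -m creep '[{"linear":[0,0,0.8],"rotation":[0,0,0]},{"linear":[0,0,1],"rotation":[0,0,0]},{"linear":[0,0,1],"rotation":[0,0,0]},{"linear":[0,0,1],"rotation":[0,0,0]},{"linear":[0,0,1],"rotation":[0,0,0]},{"linear":[0,0,0.9],"rotation":[0,0,0]},{"linear":[0,0,0.6],"rotation":[0,0,0]},{"linear":[0,0,0],"rotation":[0,0,0]},{"linear":[0,0,0],"rotation":[0,0,0]}]'
python3 -m creep '[{"linear":[0,0,0],"rotation":[0,0,0]},{"linear":[0,0,0],"rotation":[0,0,0]},{"linear":[0,0,0],"rotation":[0,0,0]},{"linear":[0,0,0],"rotation":[0,0,0]},{"linear":[0,0,0],"rotation":[0,0,0]},{"linear":[0,0,0],"rotation":[0,0,0]},{"linear":[0,0,0],"rotation":[0,0,0]}]' 1
```

```text
time: 16.82
tool_pos: [540.3, 284.8, 26.7]
orientation: [0.021, 1.0, -0.0, 0.0]
force: [0.1, -0.7, 0.9]
opening: 30.1
gripper_force: 0.0
time: 17.4
tool_pos: [540.8, 284.2, 27.7]
orientation: [0.021, 1.0, 0.0, 0.001]
force: [-0.7, -3.8, 7.5]
opening: 11.2
gripper_force: 58.7
```

```bash
python3 -m creep '[{"linear":[0,-0.018,-0.257],"rotation":[0,0,0]},{"linear":[0,-0.018,-0.257],"rotation":[0,0,0]},{"linear":[0,-0.018,-0.257],"rotation":[0,0,0]},{"linear":[0,-0.018,-0.257],"rotation":[0,0,0]},{"linear":[0,-0.018,-0.257],"rotation":[0,0,0]},{"linear":[0,-0.044,-0.253],"rotation":[0,0,0]},{"linear":[0,-0.044,-0.253],"rotation":[0,0,0]},{"linear":[0,-0.044,-0.253],"rotation":[0,0,0]},{"linear":[0,-0.044,-0.253],"rotation":[0,0,0]},{"linear":[0,-0.044,-0.253],"rotation":[0,0,0]}]'
python3 -m creep '[{"linear":[0,-0.071,-0.247],"rotation":[0,0,0]},{"linear":[0,-0.071,-0.247],"rotation":[0,0,0]},{"linear":[0,-0.071,-0.247],"rotation":[0,0,0]},{"linear":[0,-0.071,-0.247],"rotation":[0,0,0]},{"linear":[0,-0.071,-0.247],"rotation":[0,0,0]},{"linear":[0,-0.096,-0.238],"rotation":[0,0,0]},{"linear":[0,-0.096,-0.238],"rotation":[0,0,0]},{"linear":[0,-0.096,-0.238],"rotation":[0,0,0]},{"linear":[0,-0.096,-0.238],"rotation":[0,0,0]},{"linear":[0,-0.096,-0.238],"rotation":[0,0,0]},{"linear":[0,0,0],"rotation":[0,0,0]},{"linear":[0,0,0],"rotation":[0,0,0]},{"linear":[0,0,0],"rotation":[0,0,0]}]'
```

```text
time: 18.23
tool_pos: [540.4, 278.5, 77.6]
orientation: [0.021, 1.0, 0.0, 0.001]
force: [6.0, -0.9, -13.4]
opening: 11.3
gripper_force: 58.3
time: 19.32
tool_pos: [540.0, 262.5, 127.0]
orientation: [0.021, 1.0, 0.001, 0.001]
force: [3.1, 1.3, 3.3]
opening: 10.8
gripper_force: 60.2
```

```bash
python3 -m creep '[{"linear":[0,-0.04,-0.1],"rotation":[0,0,0]},{"linear":[0,0,0],"rotation":[0,0,0]},{"linear":[0,0,0],"rotation":[0,0,0]},{"linear":[0,0,0],"rotation":[0,0,0]},{"linear":[0,0,0],"rotation":[0,0,0]},{"linear":[0,0,0],"rotation":[0,0,0]},{"linear":[0,0,0],"rotation":[0,0,0]},{"linear":[0,0,0],"rotation":[0,0,0]},{"linear":[0,0,0],"rotation":[0,0,0]},{"linear":[0,0,0],"rotation":[0,0,0]},{"linear":[0,0,0],"rotation":[0,0,0]},{"linear":[0,0,0],"rotation":[0,0,0]},{"linear":[0,0,0],"rotation":[0,0,0]},{"linear":[0,0,0],"rotation":[0,0,0]},{"linear":[0,0,0],"rotation":[0,0,0]}]'
python3 -c "
from h import *
M,im=shot('wrist');M2,i2=shot('side');cv2.imwrite('pics/up.png',np.vstack([im[:250,:480],i2[150:350,160:640]])[:,:,::-1])
st();print(marks('side','foot_a_centre',M2),marks('side','lip',M2))"
```

```text
time: 20.57
tool_pos: [539.9, 262.0, 128.1]
orientation: [0.02, 1.0, 0.001, 0.001]
force: [5.2, 2.7, -2.5]
opening: 10.7
gripper_force: 59.6
20.67 [539.9 262.  128.2] x [-0.999  0.041 -0.002] y [0.041 0.999 0.002] z [ 0.002  0.001 -1.   ] F [ 5.2  2.8 -2.6] op 10.8
[] [(0.58, [531, 45, 54])]
```

View pics/up.png

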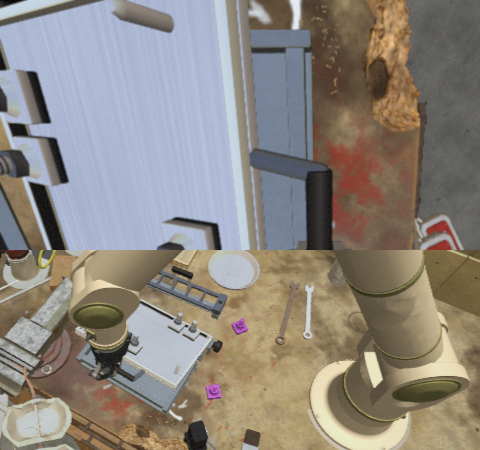

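Two feet have slid to the lip at (10,95)/(40,160); at least one held at (190,235). I'll press up slightly to confirm the stop and wait longer.

```bash
python3 -m creep '[{"linear":[0,-0.04,-0.1],"rotation":[0,0,0]},{"linear":[0,-0.04,-0.1],"rotation":[0,0,0]},{"linear":[0,0,0],"rotation":[0,0,0]},{"linear":[0,0,0],"rotation":[0,0,0]},{"linear":[0,0,0],"rotation":[0,0,0]},{"linear":[0,0,0],"rotation":[0,0,0]},{"linear":[0,0,0],"rotation":[0,0,0]},{"linear":[0,0,0],"rotation":[0,0,0]},{"linear":[0,0,0],"rotation":[0,0,0]},{"linear":[0,0,0],"rotation":[0,0,0]},{"linear":[0,0,0],"rotation":[0,0,0]},{"linear":[0,0,0],"rotation":[0,0,0]},{"linear":[0,0,0],"rotation":[0,0,0]},{"linear":[0,0,0],"rotation":[0,0,0]},{"linear":[0,0,0],"rotation":[0,0,0]},{"linear":[0,0,0],"rotation":[0,0,0]},{"linear":[0,0,0],"rotation":[0,0,0]},{"linear":[0,0,0],"rotation":[0,0,0]}]'
```

```text
time: 22.27
tool_pos: [539.8, 261.2, 130.2]
orientation: [0.02, 1.0, 0.001, 0.001]
force: [11.2, 7.5, -24.8]
opening: 10.9
gripper_force: 60.5
```

```bash
python3 -m creep '[{"linear":[0,0.04,0.1],"rotation":[0,0,0]},{"linear":[0,0.04,0.1],"rotation":[0,0,0]},{"linear":[0,0.04,0.1],"rotation":[0,0,0]},{"linear":[0,0.096,0.238],"rotation":[0,0,0]},{"linear":[0,0.096,0.238],"rotation":[0,0,0]},{"linear":[0,0.096,0.238],"rotation":[0,0,0]},{"linear":[0,0.096,0.238],"rotation":[0,0,0]},{"linear":[0,0.096,0.238],"rotation":[0,0,0]},{"linear":[0,0.071,0.247],"rotation":[0,0,0]},{"linear":[0,0.071,0.247],"rotation":[0,0,0]},{"linear":[0,0.071,0.247],"rotation":[0,0,0]},{"linear":[0,0.071,0.247],"rotation":[0,0,0]},{"linear":[0,0.071,0.247],"rotation":[0,0,0]}]'
python3 -m creep '[{"linear":[0,0.044,0.253],"rotation":[0,0,0]},{"linear":[0,0.044,0.253],"rotation":[0,0,0]},{"linear":[0,0.044,0.253],"rotation":[0,0,0]},{"linear":[0,0.044,0.253],"rotation":[0,0,0]},{"linear":[0,0.044,0.253],"rotation":[0,0,0]},{"linear":[0,0.018,0.257],"rotation":[0,0,0]},{"linear":[0,0.018,0.257],"rotation":[0,0,0]},{"linear":[0,0.018,0.257],"rotation":[0,0,0]},{"linear":[0,0.018,0.257],"rotation":[0,0,0]},{"linear":[0,0.018,0.25],"rotation":[0,0,0]},{"linear":[0,0,0.05],"rotation":[0,0,0]},{"linear":[0,0,0],"rotation":[0,0,0]},{"linear":[0,0,0],"rotation":[0,0,0]}]'
```

```text
time: 23.35
tool_pos: [540.4, 278.5, 77.9]
orientation: [0.021, 1.0, 0.0, 0.001]
force: [3.9, -2.0, 3.8]
opening: 10.7
gripper_force: 65.4
time: 24.43
tool_pos: [540.7, 284.2, 27.3]
orientation: [0.021, 1.0, 0.0, 0.001]
force: [0.9, -4.2, 26.6]
opening: 10.6
gripper_force: 70.4
```

```bash
python3 -m creep '[{"linear":[0,0,0],"rotation":[0,0,0]},{"linear":[0,0,0],"rotation":[0,0,0]},{"linear":[0,0,0],"rotation":[0,0,0]},{"linear":[0,0,0],"rotation":[0,0,0]},{"linear":[0,0,-0.5],"rotation":[0,0,0]},{"linear":[0,0,-1],"rotation":[0,0,0]},{"linear":[0,0,-1],"rotation":[0,0,0]},{"linear":[0,0,-1],"rotation":[0,0,0]},{"linear":[0,0,-1],"rotation":[0,0,0]},{"linear":[0,0,-1],"rotation":[0,0,0]},{"linear":[0,0,-1],"rotation":[0,0,0]},{"linear":[0,0,-1],"rotation":[0,0,0]},{"linear":[0,0,-1],"rotation":[0,0,0]},{"linear":[0,-0.5,-1],"rotation":[0,0,0]},{"linear":[0,-1,-1],"rotation":[0,0,0]},{"linear":[0,-1,-1],"rotation":[0,0,0]},{"linear":[0,-1,-0.5],"rotation":[0,0,0]},{"linear":[0,-1,0],"rotation":[0,0,0]},{"linear":[0,-1,0],"rotation":[0,0,0]},{"linear":[0,-1,0],"rotation":[0,0,0]}]' 0.65
python3 -m creep '[{"linear":[0,-1,0],"rotation":[0,0,0]},{"linear":[0,0,0],"rotation":[0,0,0]},{"linear":[0,0,0],"rotation":[0,0,0]},{"linear":[0,0,0],"rotation":[0,0,0]}]'
python3 -c "
from h import *
M,im=shot('wrist','w6.png'); st(); print(M.round(3).tolist())
for n in ['foot_a_centre','tray','dish','table_handle']:print(n,marks('wrist',n,M))
for c in ['top','side']:
  M,im=shot(c)
  for n in ['foot_a_centre','tray','dish']:print(c,n,marks(c,n,M))"
```

```text
time: 26.1
tool_pos: [534.1, 153.8, 266.2]
orientation: [0.021, 1.0, 0.0, 0.0]
force: [-0.3, -0.6, -0.1]
opening: 29.7
gripper_force: 0.0
time: 26.43
tool_pos: [533.7, 135.4, 265.8]
orientation: [0.021, 1.0, 0.0, 0.0]
force: [0.3, 0.9, 1.2]
opening: 29.6
gripper_force: 0.0
26.48 [533.7 135.8 265.6] x [-0.999  0.04   0.   ] y [0.04  0.999 0.001] z [ 0.     0.001 -1.   ] F [-0.2  0.9  0.3] op 29.9
[[0.04, 0.949, 0.312, 454.979], [0.999, -0.038, -0.012, 138.784], [0.001, 0.312, -0.95, 408.778], [0.0, 0.0, 0.0, 1.0]]
foot_a_centre [(0.62, [583, 206, 79])]
tray [(0.76, [628, -235, 4])]
dish [(0.59, [444, -220, -5])]
table_handle [(0.65, [536, 280, 44]), (0.43, [630, -238, 0]), (0.41, [536, 208, 79])]
top foot_a_centre []
top tray [(0.87, [623, -240, -3])]
top dish [(0.68, [442, -220, -2])]
side foot_a_centre [(0.54, [581, 203, 72])]
side tray [(0.68, [628, -241, 1])]
side dish [(0.86, [439, -221, -1]), (0.31, [538, 204, 72])]
```

View pics/w6.png

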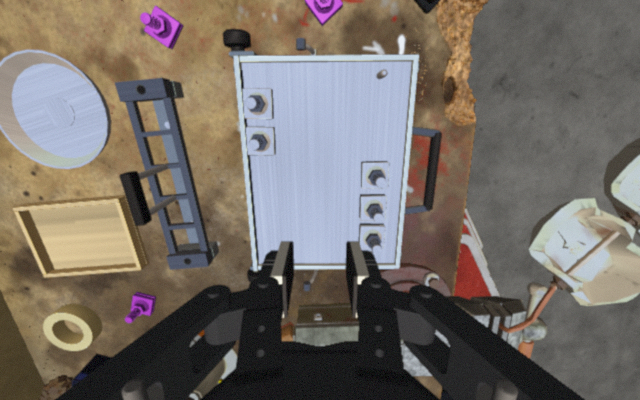

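Two feet slid (at (258,103) and (258,140)), three held (at (375,178), (375,210), (375,240)); the table is flat. Tray and dish at left, upright and empty.

```bash
cat >> h.py <<'E'
def go(tx,ty,tz,th=None):
    s,Rm=st(); d=np.array([tx,ty,tz])-s['tool_pos']; print('tool units',(Rm.T@d/20).round(2))
E
python3 - <<'E'
from h import *
M=T('wrist')
for n,p in dict(f0=(538,207.3,96),f1=(582,205.5,96),f2=(625.7,203.8,96),s1=(488.1,65.2,96),s2=(444.2,67,96)).items():print(n,proj('wrist',M,p).round(1),proj('wrist',M,(p[0],p[1],62)).round(1))
c=[plane('wrist',M,q,22)[:2] for q in [(13,208),(123,195),(147,268),(40,278)]];print(np.round(c,1),np.mean(c,0))
go(538,207.3,180)
im=cv2.imread('pics/w6.png')[60:280,220:430];cv2.imwrite('pics/w6c.png',cv2.resize(im,None,fx=2.7,fy=2.7))
E
```

```text
f0 [381.7 181.7] [376.  175.1]
f1 [379.2 217.1] [373.9 207.6]
f2 [376.9 249.5] [372.  237.6]
s1 [254.7 143.1] [260.8 139.9]
s2 [251.7 101. ] [258.4 101.8]
[[ 575.6 -319.6]
 [ 562.3 -151.9]
 [ 684.2 -145.5]
 [ 695.5 -322.2]] [ 629.405266   -234.79186698]
27.08 [533.9 134.8 265.4] x [-0.999  0.041 -0.   ] y [ 0.041  0.999 -0.   ] z [ 0. -0. -1.] F [ 0.  -0.2  0.7] op 29.5
tool units [-0.05  3.63  4.27]
```

View pics/w6c.png

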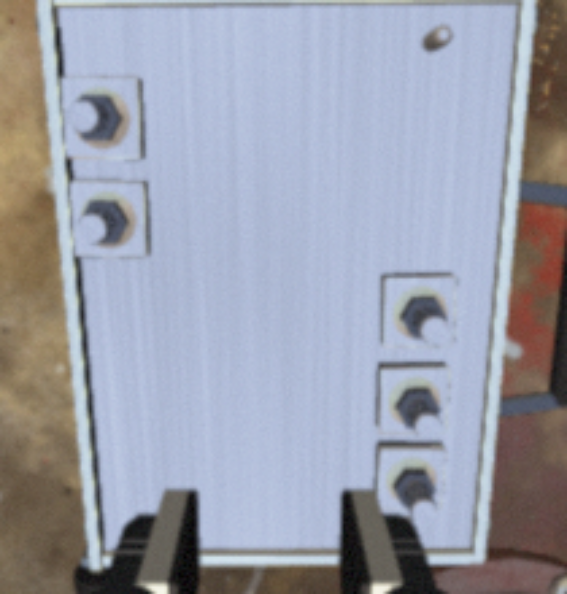

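```bash
python3 -m creep '[{"linear":[-0.05,0.6,0],"rotation":[0,0,0]},{"linear":[0,1,0.27],"rotation":[0,0,0]},{"linear":[0,1,1],"rotation":[0,0,0]},{"linear":[0,1,1],"rotation":[0,0,0]},{"linear":[0,0.03,1],"rotation":[0,0,0]},{"linear":[0,0,1],"rotation":[0,0,0]},{"linear":[0,0,1],"rotation":[0,0,0]},{"linear":[0,0,1],"rotation":[0,0,0]},{"linear":[0,0,1],"rotation":[0,0,0]},{"linear":[0,0,1],"rotation":[0,0,0]},{"linear":[0,0,0.8],"rotation":[0,0,0]},{"linear":[0,0,0.35],"rotation":[0,0,0]},{"linear":[0,0,0],"rotation":[0,0,0]},{"linear":[0,0,0],"rotation":[0,0,0]}]' 0.6
python3 -m creep '[{"linear":[0,0,0],"rotation":[0,0,0]},{"linear":[0,0,0],"rotation":[0,0,0]},{"linear":[0,0,0],"rotation":[0,0,0]},{"linear":[0,0,0],"rotation":[0,0,0]},{"linear":[0,0,0],"rotation":[0,0,0]},{"linear":[0,0,0],"rotation":[0,0,0]},{"linear":[0,0,0],"rotation":[0,0,0]}]' 1
```

```text
time: 28.25
tool_pos: [538.0, 207.9, 77.1]
orientation: [0.021, 1.0, 0.0, -0.0]
force: [-0.3, -0.0, 0.3]
opening: 34.0
gripper_force: 0.0
time: 28.83
tool_pos: [538.4, 207.5, 77.9]
orientation: [0.021, 1.0, 0.0, 0.001]
force: [-0.1, -0.7, 6.7]
opening: 9.0
gripper_force: 59.3
```

```bash
python3 -m creep '[{"linear":[0,0,-0.5],"rotation":[0,0,0]},{"linear":[0,0,-1],"rotation":[0,0,0]},{"linear":[0,0,-1],"rotation":[0,0,0]},{"linear":[0,0,-1],"rotation":[0,0,0]},{"linear":[0,0,-1],"rotation":[0,0,-0.5]},{"linear":[0,0,-0.6],"rotation":[0,0,-0.5]},{"linear":[0,0,0],"rotation":[0,0,-0.5]},{"linear":[0,-0.5,0],"rotation":[0,0,0]},{"linear":[-0.12,-1,0],"rotation":[0,0,0]},{"linear":[-0.12,-1,0],"rotation":[0,0,0]},{"linear":[-0.12,-1,0],"rotation":[0,0,0]},{"linear":[-0.12,-1,0],"rotation":[0,0,0]},{"linear":[-0.12,-1,0],"rotation":[0,0,0]},{"linear":[-0.12,-1,0],"rotation":[0,0,0]},{"linear":[-0.12,-1,0],"rotation":[0,0,0]},{"linear":[-0.12,-1,0],"rotation":[0,0,0]},{"linear":[-0.12,-1,0],"rotation":[0,0,0]},{"linear":[-0.12,-1,0],"rotation":[0,0,0]},{"linear":[-0.12,-1,0],"rotation":[0,0,0]},{"linear":[-0.12,-1,0],"rotation":[0,0,0]}]'
python3 -m creep '[{"linear":[-0.14,-1,0],"rotation":[0,0,0]},{"linear":[-0.14,-1,0],"rotation":[0,0,0]},{"linear":[-0.14,-1,0],"rotation":[0,0,0]},{"linear":[-0.14,-1,0],"rotation":[0,0,0]},{"linear":[-0.14,-1,0],"rotation":[0,0,0]},{"linear":[-0.14,-1,0],"rotation":[0,0,0]},{"linear":[-0.14,-1,0],"rotation":[0,0,0]},{"linear":[-0.14,-1,0],"rotation":[0,0,0]},{"linear":[-0.14,-1,0],"rotation":[0,0,0]},{"linear":[-0.14,-1,0],"rotation":[0,0,0]},{"linear":[-0.12,-0.9,0],"rotation":[0,0,0]},{"linear":[-0.1,-0.5,0],"rotation":[0,0,0]},{"linear":[0,0,0],"rotation":[0,0,0]},{"linear":[0,0,0],"rotation":[0,0,0]}]'
python3 -c "
from h import *
M,im=shot('wrist','w7.png'); print(marks('wrist','tray',M),marks('wrist','dish',M),marks('wrist','foot_a_centre',M))
for c in ['top','side']:
  M,im=shot(c)
  for n in ['tray','dish']:print(c,n,marks(c,n,M))
go(630,-286,60)"
```

```text
time: 30.5
tool_pos: [581.7, -42.2, 178.8]
orientation: [-0.031, 1.0, -0.0, -0.001]
force: [0.9, -0.7, -0.3]
opening: 9.0
gripper_force: 58.6
time: 31.67
tool_pos: [628.9, -265.7, 178.7]
orientation: [-0.031, 1.0, 0.0, -0.0]
force: [0.2, 1.1, -1.7]
opening: 9.3
gripper_force: 58.6
[(0.71, [632, -238, 0])] [] []
top tray [(0.72, [625, -238, -4])]
top dish [(0.79, [440, -223, -2])]
side tray [(0.74, [627, -234, -4])]
side dish [(0.64, [440, -223, 0])]
32.17 [ 629.3 -265.5  179.1] x [-0.998 -0.064 -0.   ] y [-0.064  0.998 -0.   ] z [ 0. -0. -1.] F [ 0.4  0.1 -1.6] op 9.4
tool units [ 0.03 -1.03  5.96]
```

View pics/w7.png

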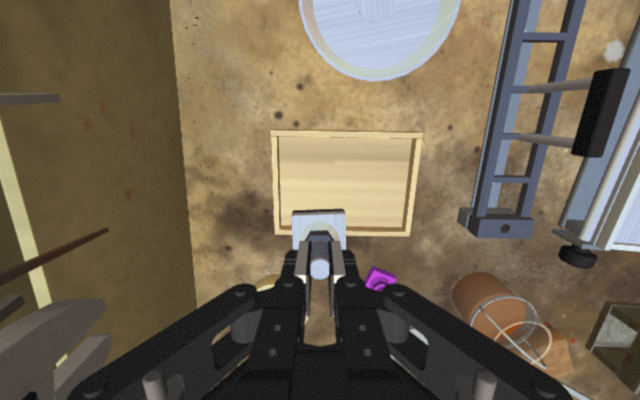

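The foot hangs upright and aligned with the tray, whose rim corners are at about (271,131), (423,132), (409,237), (275,236).

```bash
python3 - <<'E'
from h import *
M=T('wrist')
c=[plane('wrist',M,q,22)[:2] for q in [(271,131),(423,132),(409,237),(275,236)]];print(np.round(c,1),np.mean(c,0))
E
```

```text
[[ 575.8 -319.7]
 [ 566.5 -160.1]
 [ 688.  -154.7]
 [ 697.  -313.7]] [ 631.85177424 -237.05789883]
```

```bash
python3 -m creep '[{"linear":[-0.08,-0.5,0],"rotation":[0,0,0]},{"linear":[0,-0.38,0.5],"rotation":[0,0,0]},{"linear":[0,0,1],"rotation":[0,0,0]},{"linear":[0,0,1],"rotation":[0,0,0]},{"linear":[0,0,1],"rotation":[0,0,0]},{"linear":[0,0,1],"rotation":[0,0,0]},{"linear":[0,0,1],"rotation":[0,0,0]},{"linear":[0,0,0.7],"rotation":[0,0,0]},{"linear":[0,0,0.5],"rotation":[0,0,0]},{"linear":[0,0,0.3],"rotation":[0,0,0]},{"linear":[0,0,0.2],"rotation":[0,0,0]},{"linear":[0,0,0.08],"rotation":[0,0,0]},{"linear":[0,0,0],"rotation":[0,0,0]},{"linear":[0,0,0],"rotation":[0,0,0]}]'
```

```text
time: 33.33
tool_pos: [632.6, -283.6, 34.3]
orientation: [-0.032, 0.999, -0.0, 0.001]
force: [0.3, -0.3, -1.4]
opening: 9.3
gripper_force: 58.5
```

```bash
python3 -m creep '[{"linear":[0,0,0.05],"rotation":[0,0,0]},{"linear":[0,0,0],"rotation":[0,0,0]},{"linear":[0,0,0],"rotation":[0,0,0]}]'
python3 -m creep '[{"linear":[0,0,0],"rotation":[0,0,0]},{"linear":[0,0,0],"rotation":[0,0,0]},{"linear":[0,0,0],"rotation":[0,0,0]},{"linear":[0,0,0],"rotation":[0,0,0]},{"linear":[0,0,-0.4],"rotation":[0,0,0]},{"linear":[0,0,-1],"rotation":[0,0,0]},{"linear":[0,0,-1],"rotation":[0,0,0]},{"linear":[0,0,-1],"rotation":[0,0,0]},{"linear":[0,0,-1],"rotation":[0,0,0]},{"linear":[0,0,-1],"rotation":[0,0,0]},{"linear":[0,0,-1],"rotation":[0,0,0]},{"linear":[0,0,-1],"rotation":[0,0,0]},{"linear":[0.04,1,0],"rotation":[0,0,0]},{"linear":[0.04,1,0],"rotation":[0,0,0]},{"linear":[0.04,1,0],"rotation":[0,0,0]},{"linear":[0.04,1,0],"rotation":[0,0,0]},{"linear":[0.04,1,0],"rotation":[0,0,0]},{"linear":[0.04,1,0],"rotation":[0,0,0]},{"linear":[0.04,1,0],"rotation":[0,0,0]},{"linear":[0.04,1,0],"rotation":[0,0,0]}]' 0.62
python3 -m creep '[{"linear":[0.04,1,0],"rotation":[0,0,0]},{"linear":[0.04,1,0],"rotation":[0,0,0]},{"linear":[0.04,1,0],"rotation":[0,0,0]},{"linear":[0.04,1,0],"rotation":[0,0,0]},{"linear":[0.04,1,0],"rotation":[0,0,0]},{"linear":[0.04,1,0],"rotation":[0,0,0]},{"linear":[0.04,1,0],"rotation":[0,0,0]},{"linear":[0.04,1,0],"rotation":[0,0,0]},{"linear":[0.04,1,0],"rotation":[0,0,0]},{"linear":[0.04,1,0],"rotation":[0,0,0]},{"linear":[0.04,1,0],"rotation":[0,0,0]},{"linear":[0.04,1,0],"rotation":[0,0,0]},{"linear":[0.04,1,0],"rotation":[0,0,0]},{"linear":[0.04,1,0],"rotation":[0,0,0]},{"linear":[0.04,1,0],"rotation":[0,0,0]},{"linear":[0,0.5,0],"rotation":[0,0,0]},{"linear":[0,0,0],"rotation":[0,0,0]},{"linear":[0,0,0],"rotation":[0,0,0]}]'
python3 - <<'E'
from h import *
go(582,205.5,77.5)
M,im=shot('wrist','w8.png'); print(marks('wrist','foot_a_centre',M))
for p in [(582,205.5,96),(625.7,203.8,96),(488.1,65.2,96),(444.2,67,96)]:print(proj('wrist',M,p).round(1))
E
```

```text
time: 33.58
tool_pos: [632.7, -283.8, 33.9]
orientation: [-0.032, 0.999, -0.001, 0.001]
force: [-2.1, -0.7, 5.8]
opening: 9.4
gripper_force: 59.3
time: 35.25
tool_pos: [615.2, -123.1, 181.0]
orientation: [-0.032, 0.999, -0.0, 0.0]
force: [-0.1, -0.3, -0.6]
opening: 32.7
gripper_force: 0.0
time: 36.75
tool_pos: [583.8, 184.3, 180.6]
orientation: [-0.032, 0.999, -0.0, 0.0]
force: [0.2, -0.7, -0.4]
opening: 32.2
gripper_force: 0.0
36.75 [583.8 184.3 180.6] x [-0.998 -0.064 -0.   ] y [-0.064  0.998 -0.   ] z [ 0. -0. -1.] F [ 0.2 -0.7 -0.4] op 32.2
tool units [0.02 1.07 5.16]
[(0.64, [595, 218, 74])]
[343.8 204.2]
[337.5 249.1]
[169.3  74.8]
[165.4   6.9]
```

View pics/w8.png

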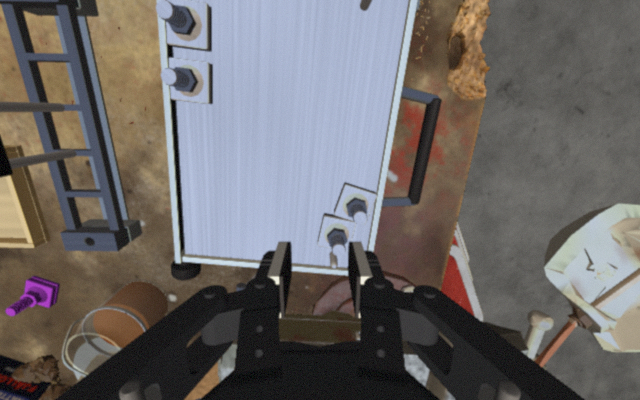

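One foot was knocked: tip now at (360,214), turned ~20° and close to the other (tip ~(334,258)); both upright.

```bash
python3 - <<'E'
from h import *
M=T('wrist')
for q in [(360,214),(334,258),(172,75),(168,12)]:print(q,plane('wrist',M,q,96).round(1))
for q in [(356,202),(338,237)]:print(q,plane('wrist',M,q,70).round(1))
im=cv2.imread('pics/w8.png')[160:280,280:440];cv2.imwrite('pics/w8c.png',cv2.resize(im,None,fx=5,fy=5))
E
```

```text
(360, 214) [590.4 219.1  96. ]
(334, 258) [635.3 199.8  96. ]
(172, 75) [488.1  66.   96. ]
(168, 12) [447.2  67.4  96. ]
(356, 202) [588.  218.5  70. ]
(338, 237) [626.1 204.3  70. ]
```

View pics/w8c.png

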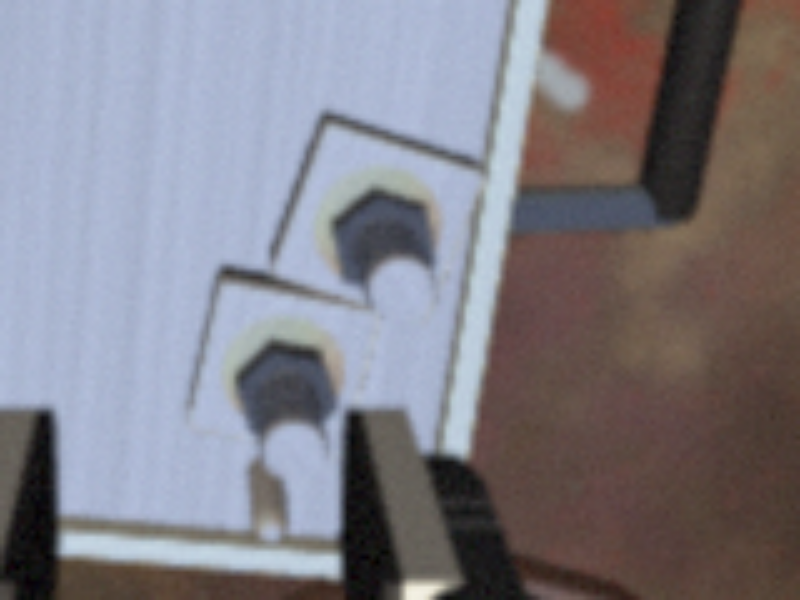

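```bash
python3 - <<'E'
from h import *
M=T('wrist')
for q in [(360,218),(339,250)]:
    p=plane('wrist',M,q,96);print(p.round(1)); go(p[0],p[1],77.5)
E
```

```text
[594.1 219.5  96. ]
36.85 [584.1 182.9 180.5] x [-0.998 -0.062 -0.   ] y [-0.062  0.998 -0.001] z [ 0.    -0.001 -1.   ] F [-0.9 -0.4  0.9] op 32.8
tool units [-0.62  1.8   5.15]
[626.7 203.7  96. ]
36.85 [584.1 182.9 180.5] x [-0.998 -0.062 -0.   ] y [-0.062  0.998 -0.001] z [ 0.    -0.001 -1.   ] F [-0.9 -0.4  0.9] op 32.8
tool units [-2.19  0.91  5.15]
```

```bash
python3 -m creep '[{"linear":[-0.3,0.9,0],"rotation":[0,0,0]},{"linear":[-0.25,0.9,0],"rotation":[0,0,0]},{"linear":[0,0,1],"rotation":[0,0,0]},{"linear":[0,0,1],"rotation":[0,0,0]},{"linear":[0,0,1],"rotation":[0,0,0]},{"linear":[0,0,1],"rotation":[0,0,0]},{"linear":[0,0,0.7],"rotation":[0,0,0]},{"linear":[0,0,0.4],"rotation":[0,0,0]},{"linear":[0,0,0],"rotation":[0,0,0]},{"linear":[0,0,0],"rotation":[0,0,0]}]'
python3 -m creep '[{"linear":[0,0,0],"rotation":[0,0,0]},{"linear":[0,0,0],"rotation":[0,0,0]},{"linear":[0,0,0],"rotation":[0,0,0]},{"linear":[0,0,0],"rotation":[0,0,0]},{"linear":[0,0,0],"rotation":[0,0,0]},{"linear":[0,0,0],"rotation":[0,0,0]},{"linear":[0,0,0],"rotation":[0,0,0]}]' 1
```

```text
time: 37.68
tool_pos: [592.8, 220.3, 78.5]
orientation: [-0.031, 1.0, -0.0, -0.0]
force: [0.3, 0.6, 0.7]
opening: 32.6
gripper_force: 0.0
time: 38.27
tool_pos: [593.2, 221.1, 79.5]
orientation: [-0.032, 1.0, 0.0, 0.001]
force: [-0.2, -1.8, 6.6]
opening: 9.3
gripper_force: 58.8
```

```bash
python3 -m creep '[{"linear":[0,0,-0.5],"rotation":[0,0,0]},{"linear":[0,0,-1],"rotation":[0,0,0]},{"linear":[0,0,-1],"rotation":[0,0,0]},{"linear":[0,0,-1],"rotation":[0,0,0]},{"linear":[0,0,-1],"rotation":[0,0,0]},{"linear":[0,-0.6,-0.6],"rotation":[0,0,0]},{"linear":[-0.02,-1,0],"rotation":[0,0,0]},{"linear":[-0.02,-1,0],"rotation":[0,0,0]},{"linear":[-0.02,-1,0],"rotation":[0,0,0]},{"linear":[-0.02,-1,0],"rotation":[0,0,0]},{"linear":[-0.02,-1,0],"rotation":[0,0,0]},{"linear":[-0.02,-1,0],"rotation":[0,0,0]},{"linear":[-0.02,-1,0],"rotation":[0,0,0]},{"linear":[-0.02,-1,0],"rotation":[0,0,0]},{"linear":[-0.02,-1,0],"rotation":[0,0,0]},{"linear":[-0.02,-1,0],"rotation":[0,0,0]},{"linear":[-0.02,-1,0],"rotation":[0,0,0]},{"linear":[-0.02,-1,0],"rotation":[0,0,0]},{"linear":[-0.02,-1,0],"rotation":[0,0,0]},{"linear":[-0.02,-1,0],"rotation":[0,0,0]}]'
python3 -m creep '[{"linear":[-0.02,-1,0],"rotation":[0,0,0]},{"linear":[-0.02,-1,0],"rotation":[0,0,0]},{"linear":[-0.02,-1,0],"rotation":[0,0,0]},{"linear":[-0.02,-1,0],"rotation":[0,0,0]},{"linear":[-0.02,-1,0],"rotation":[0,0,0]},{"linear":[-0.02,-1,0],"rotation":[0,0,0]},{"linear":[0,-1,0],"rotation":[0,0,0]},{"linear":[0,0,0],"rotation":[0,0,0]},{"linear":[0,0,0],"rotation":[0,0,0]},{"linear":[0,0,0],"rotation":[0,0,0]}]'
python3 -c "
from h import *
M,im=shot('wrist','w9.png'); print(marks('wrist','tray',M),marks('wrist','dish',M),marks('wrist','foot_a_centre',M))
M,im=shot('side');print(marks('side','tray',M),marks('side','dish',M))
go(630,-237,36)"
```

```text
time: 39.93
tool_pos: [616.0, -71.8, 180.6]
orientation: [-0.031, 1.0, -0.0, -0.0]
force: [-0.0, 0.4, -0.2]
opening: 9.2
gripper_force: 58.6
time: 40.77
tool_pos: [627.3, -209.2, 180.4]
orientation: [-0.032, 1.0, 0.0, -0.0]
force: [0.4, 0.6, -0.7]
opening: 9.3
gripper_force: 58.6
[(0.73, [629, -238, 1])] [] [(0.59, [627, -210, 175])]
[(0.65, [627, -239, -2])] [(0.67, [440, -221, -1]), (0.6, [542, 286, 43]), (0.43, [533, 48, 53])]
41.12 [ 628.  -208.8  180.5] x [-0.998 -0.064 -0.   ] y [-0.064  0.998  0.   ] z [ 0.  0. -1.] F [ 0.4  1.  -0.4] op 9.1
tool units [-0.01 -1.42  7.23]
```

View pics/w9.png

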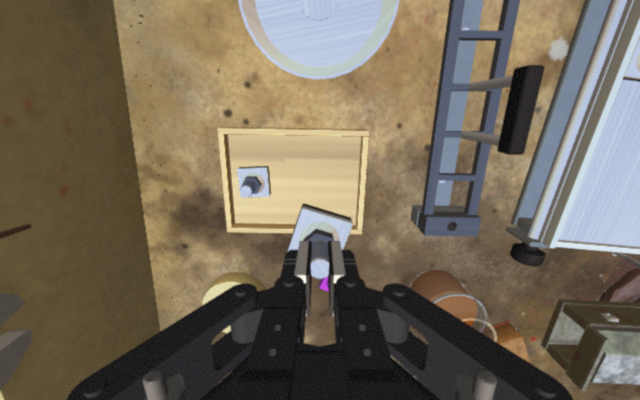

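Foot 1 stands in the tray at (250,183); the held foot is ~20° turned, which I'll correct while lowering it into the middle.

```bash
python3 -m creep '[{"linear":[0,-0.7,0],"rotation":[0,0,0]},{"linear":[0,-0.7,0.5],"rotation":[0,0,0]},{"linear":[0,0,1],"rotation":[0,0,-1]},{"linear":[0,0,1],"rotation":[0,0,-1]},{"linear":[0,0,1],"rotation":[0,0,-1]},{"linear":[0,0,1],"rotation":[0,0,-1]},{"linear":[0,0,1],"rotation":[0,0,0]},{"linear":[0,0,0.7],"rotation":[0,0,0]},{"linear":[0,0,0.5],"rotation":[0,0,0]},{"linear":[0,0,0.3],"rotation":[0,0,0]},{"linear":[0,0,0.2],"rotation":[0,0,0]},{"linear":[0,0,0],"rotation":[0,0,0]},{"linear":[0,0,0],"rotation":[0,0,0]},{"linear":[0,0,0],"rotation":[0,0,0]}]'
```

```text
time: 42.28
tool_pos: [630.2, -237.4, 37.3]
orientation: [-0.171, 0.985, -0.0, 0.001]
force: [-0.6, 1.2, -0.9]
opening: 9.0
gripper_force: 58.6
```

```bash
python3 -m creep '[{"linear":[0,0,0.1],"rotation":[0,0,0]},{"linear":[0,0,0.05],"rotation":[0,0,0]},{"linear":[0,0,0],"rotation":[0,0,0]},{"linear":[0,0,0],"rotation":[0,0,0]}]'
python3 -m creep '[{"linear":[0,0,0],"rotation":[0,0,0]},{"linear":[0,0,0],"rotation":[0,0,0]},{"linear":[0,0,0],"rotation":[0,0,0]},{"linear":[0,0,0],"rotation":[0,0,0]},{"linear":[0,0,-0.4],"rotation":[0,0,0]},{"linear":[0,0,-1],"rotation":[0,0,0]},{"linear":[0,0,-1],"rotation":[0,0,0]},{"linear":[0,0,-1],"rotation":[0,0,1]},{"linear":[0,0,-1],"rotation":[0,0,1]},{"linear":[0,0,-1],"rotation":[0,0,1]},{"linear":[0,0,-1],"rotation":[0,0,1]},{"linear":[0,0,-1],"rotation":[0,0,0]},{"linear":[-0.06,1,0],"rotation":[0,0,0]},{"linear":[-0.06,1,0],"rotation":[0,0,0]},{"linear":[-0.06,1,0],"rotation":[0,0,0]},{"linear":[-0.06,1,0],"rotation":[0,0,0]},{"linear":[-0.06,1,0],"rotation":[0,0,0]},{"linear":[-0.06,1,0],"rotation":[0,0,0]},{"linear":[-0.06,1,0],"rotation":[0,0,0]},{"linear":[-0.06,1,0],"rotation":[0,0,0]}]' 0.62
python3 -m creep '[{"linear":[-0.06,1,0],"rotation":[0,0,0]},{"linear":[-0.06,1,0],"rotation":[0,0,0]},{"linear":[-0.06,1,0],"rotation":[0,0,0]},{"linear":[-0.06,1,0],"rotation":[0,0,0]},{"linear":[-0.06,1,0],"rotation":[0,0,0]},{"linear":[-0.06,1,0],"rotation":[0,0,0]},{"linear":[-0.06,1,0],"rotation":[0,0,0]},{"linear":[-0.06,1,0],"rotation":[0,0,0]},{"linear":[-0.06,1,0],"rotation":[0,0,0]},{"linear":[-0.06,1,0],"rotation":[0,0,0]},{"linear":[-0.06,1,0],"rotation":[0,0,0]},{"linear":[-0.06,1,0],"rotation":[0,0,0]},{"linear":[-0.06,1,0],"rotation":[0,0,0]},{"linear":[-0.06,0.6,0],"rotation":[0,0,0]},{"linear":[0,0,0],"rotation":[0,0,0]},{"linear":[0,0,0],"rotation":[0,0,0]}]'
python3 - <<'E'
from h import *
M,im=shot('wrist'); print(marks('wrist','foot_a_centre',M))
for d in nets.trace('wrist','foot_a_centre')[:5]:
    ys,xs=np.nonzero(d['region']);print(round(d['score'],2),len(xs),xs.mean().round(),ys.mean().round(), ys.min(),ys.max())
print(proj('wrist',M,(626.7,203.5,96)),proj('wrist',M,(626.7,203.5,73)))
M,im=shot('side');print(marks('side','tray',M),marks('side','foot_a_centre',M))
go(626.7,203.5,77.5)
E
```

```text
time: 42.62
tool_pos: [630.4, -237.7, 35.5]
orientation: [-0.17, 0.985, -0.001, 0.001]
force: [-2.5, 0.8, 13.0]
opening: 9.5
gripper_force: 60.4
time: 44.28
tool_pos: [629.0, -76.1, 182.0]
orientation: [-0.032, 0.999, 0.0, 0.0]
force: [-0.6, -0.4, -0.5]
opening: 31.8
gripper_force: 0.0
time: 45.62
tool_pos: [628.5, 195.4, 181.5]
orientation: [-0.032, 0.999, -0.0, -0.0]
force: [0.5, -0.5, 0.3]
opening: 32.6
gripper_force: 0.0
[]
[328.65416181 203.00065682] [327.89394348 195.20660626]
[(0.9, [626, -240, -1]), (0.29, [313, 287, 2])] [(0.56, [626, -238, 27])]
45.92 [628.8 194.2 181.5] x [-0.998 -0.062 -0.   ] y [-0.062  0.998 -0.   ] z [ 0. -0. -1.] F [-0.  -0.6  0.3] op 33.0
tool units [0.08 0.47 5.2 ]
```

I have now viewed 15 pictures, one past the limit, so from here on I'll rely on the networks and readings only.

```bash
python3 -m creep '[{"linear":[0.09,0.47,0.5],"rotation":[0,0,0]},{"linear":[0,0,1],"rotation":[0,0,0]},{"linear":[0,0,1],"rotation":[0,0,0]},{"linear":[0,0,1],"rotation":[0,0,0]},{"linear":[0,0,1],"rotation":[0,0,0]},{"linear":[0,0,0.4],"rotation":[0,0,0]},{"linear":[0,0,0.25],"rotation":[0,0,0]},{"linear":[0,0,0],"rotation":[0,0,0]},{"linear":[0,0,0],"rotation":[0,0,0]}]'
python3 -m creep '[{"linear":[0,0,0],"rotation":[0,0,0]},{"linear":[0,0,0],"rotation":[0,0,0]},{"linear":[0,0,0],"rotation":[0,0,0]},{"linear":[0,0,0],"rotation":[0,0,0]},{"linear":[0,0,0],"rotation":[0,0,0]},{"linear":[0,0,0],"rotation":[0,0,0]},{"linear":[0,0,0],"rotation":[0,0,0]}]' 1
```

```text
time: 46.67
tool_pos: [626.5, 205.0, 78.9]
orientation: [-0.032, 0.999, 0.0, 0.0]
force: [0.3, -0.0, 0.9]
opening: 32.6
gripper_force: 0.0
time: 47.25
tool_pos: [626.9, 204.8, 79.6]
orientation: [-0.032, 1.0, 0.0, 0.001]
force: [-1.7, -0.7, 6.8]
opening: 9.5
gripper_force: 58.8
```

```bash
python3 -m creep '[{"linear":[0,0,-0.5],"rotation":[0,0,0]},{"linear":[0,0,-1],"rotation":[0,0,0]},{"linear":[0,0,-1],"rotation":[0,0,0]},{"linear":[0,0,-1],"rotation":[0,0,0]},{"linear":[0,0,-1],"rotation":[0,0,0]},{"linear":[0,-0.7,-0.6],"rotation":[0,0,0]},{"linear":[0.07,-1,0],"rotation":[0,0,0]},{"linear":[0.07,-1,0],"rotation":[0,0,0]},{"linear":[0.07,-1,0],"rotation":[0,0,0]},{"linear":[0.07,-1,0],"rotation":[0,0,0]},{"linear":[0.07,-1,0],"rotation":[0,0,0]},{"linear":[0.07,-1,0],"rotation":[0,0,0]},{"linear":[0.07,-1,0],"rotation":[0,0,0]},{"linear":[0.07,-1,0],"rotation":[0,0,0]},{"linear":[0.07,-1,0],"rotation":[0,0,0]},{"linear":[0.07,-1,0],"rotation":[0,0,0]},{"linear":[0.07,-1,0],"rotation":[0,0,0]},{"linear":[0.07,-1,0],"rotation":[0,0,0]},{"linear":[0.07,-1,0],"rotation":[0,0,0]},{"linear":[0.07,-1,0],"rotation":[0,0,0]}]'
python3 -m creep '[{"linear":[0.07,-1,0],"rotation":[0,0,0]},{"linear":[0.07,-1,0],"rotation":[0,0,0]},{"linear":[0.07,-1,0],"rotation":[0,0,0]},{"linear":[0.07,-1,0],"rotation":[0,0,0]},{"linear":[0,-1,0],"rotation":[0,0,0]},{"linear":[0,0,0],"rotation":[0,0,0]},{"linear":[0,0,0],"rotation":[0,0,0]},{"linear":[0,0,0],"rotation":[0,0,0]}]'
python3 -c "
from h import *
M,im=shot('wrist'); print(marks('wrist','tray',M),marks('wrist','foot_a_centre',M))
M,im=shot('side');print(marks('side','tray',M),marks('side','dish',M))
M,im=shot('top');print(marks('top','tray',M),marks('top','dish',M))
go(626,-190,37)"
```

```text
time: 48.92
tool_pos: [624.4, -92.2, 180.5]
orientation: [-0.031, 1.0, -0.0, -0.0]
force: [-0.5, 0.0, -1.5]
opening: 9.5
gripper_force: 58.6
time: 49.58
tool_pos: [625.5, -190.1, 180.4]
orientation: [-0.031, 1.0, 0.0, -0.0]
force: [-0.0, -0.1, -0.8]
opening: 9.0
gripper_force: 58.6
[(0.8, [633, -236, 1])] [(0.82, [631, -236, 30])]
[(0.97, [624, -238, 2]), (0.17, [529, 143, -3])] [(0.94, [442, -224, 1])]
[(0.85, [624, -239, -3]), (0.35, [620, -188, 174])] [(0.56, [443, -221, -3])]
50.03 [ 626.1 -189.7  180.5] x [-0.998 -0.064 -0.   ] y [-0.064  0.998  0.   ] z [ 0.  0. -1.] F [ 0.1 -0.2 -2.1] op 9.2
tool units [ 0.01 -0.01  7.17]
```

```bash
python3 -m creep '[{"linear":[0,0,0.5],"rotation":[0,0,-1]},{"linear":[0,0,1],"rotation":[0,0,-1]},{"linear":[0,0,1],"rotation":[0,0,-1]},{"linear":[0,0,1],"rotation":[0,0,0]},{"linear":[0,0,1],"rotation":[0,0,0]},{"linear":[0,0,1],"rotation":[0,0,0]},{"linear":[0,0,0.7],"rotation":[0,0,0]},{"linear":[0,0,0.5],"rotation":[0,0,0]},{"linear":[0,0,0.3],"rotation":[0,0,0]},{"linear":[0,0,0.2],"rotation":[0,0,0]},{"linear":[0,0,0.05],"rotation":[0,0,0]},{"linear":[0,0,0],"rotation":[0,0,0]},{"linear":[0,0,0],"rotation":[0,0,0]}]'
python3 -m creep '[{"linear":[0,0,0.05],"rotation":[0,0,0]},{"linear":[0,0,0],"rotation":[0,0,0]},{"linear":[0,0,0],"rotation":[0,0,0]}]'
```

```text
time: 51.12
tool_pos: [626.5, -190.2, 36.2]
orientation: [-0.136, 0.991, -0.0, 0.001]
force: [0.2, 0.3, -1.2]
opening: 9.1
gripper_force: 58.6
time: 51.37
tool_pos: [626.7, -190.4, 35.6]
orientation: [-0.136, 0.991, -0.0, 0.001]
force: [-0.7, 0.3, 5.1]
opening: 9.3
gripper_force: 59.4
```

```bash
python3 -m creep '[{"linear":[0,0,0],"rotation":[0,0,0]},{"linear":[0,0,0],"rotation":[0,0,0]},{"linear":[0,0,0],"rotation":[0,0,0]},{"linear":[0,0,0],"rotation":[0,0,0]},{"linear":[0,0,-0.4],"rotation":[0,0,0]},{"linear":[0,0,-1],"rotation":[0,0,0]},{"linear":[0,0,-1],"rotation":[0,0,0]},{"linear":[0,0,-1],"rotation":[0,0,1]},{"linear":[0,0,-1],"rotation":[0,0,1]},{"linear":[0,0,-1],"rotation":[0,0,1]},{"linear":[0,0,-1],"rotation":[0,0,0]},{"linear":[0,0,-1],"rotation":[0,0,0]},{"linear":[0.4,0.9,0],"rotation":[0,0,0]},{"linear":[0.44,0.95,0],"rotation":[0,0,0]},{"linear":[0.44,0.95,0],"rotation":[0,0,0]},{"linear":[0.44,0.95,0],"rotation":[0,0,0]},{"linear":[0.44,0.95,0],"rotation":[0,0,0]},{"linear":[0.44,0.95,0],"rotation":[0,0,0]},{"linear":[0.44,0.95,0],"rotation":[0,0,0]},{"linear":[0.44,0.95,0],"rotation":[0,0,0]}]' 0.62
python3 -m creep '[{"linear":[0.44,0.95,0],"rotation":[0,0,0]},{"linear":[0.44,0.95,0],"rotation":[0,0,0]},{"linear":[0.44,0.95,0],"rotation":[0,0,0]},{"linear":[0.44,0.95,0],"rotation":[0,0,0]},{"linear":[0.44,0.95,0],"rotation":[0,0,0]},{"linear":[0.4,0.9,0],"rotation":[0,0,0]},{"linear":[0,0,0],"rotation":[0,0,0]},{"linear":[0,0,0],"rotation":[0,0,0]}]'
python3 - <<'E'
from h import *
M,im=shot('wrist'); print(marks('wrist','foot_a_centre',M))
for d in nets.trace('wrist','foot_a_centre')[:5]:
    ys,xs=np.nonzero(d['region']);print(round(d['score'],2),len(xs),xs.mean().round(),ys.mean().round())
    n,l,s,c=cv2.connectedComponentsWithStats(d['region'].astype(np.uint8));print(s[1:].tolist(),[plane('wrist',M,q,73).round() for q in c[1:]])
print(proj('wrist',M,(488,65.5,73)),proj('wrist',M,(445,67,73)))
for c in ['side','top']:
    M,im=shot(c);print(marks(c,'foot_a_centre',M))
    for d in nets.trace(c,'foot_a_centre')[:3]:
        n,l,s,cc=cv2.connectedComponentsWithStats(d['region'].astype(np.uint8));print(round(d['score'],2),[(int(a[4]),plane(c,M,q,73 if q[1]>0 else 0).round().tolist(),plane(c,M,q,27).round().tolist()) for a,q in zip(s[1:],cc[1:])])
go(488,65.5,77.5)
E
```

```text
time: 53.03
tool_pos: [546.4, -42.9, 183.0]
orientation: [-0.032, 0.999, 0.0, 0.0]
force: [0.4, 0.7, -0.1]
opening: 32.6
gripper_force: 0.0
time: 53.7
tool_pos: [487.7, 66.6, 183.0]
orientation: [-0.033, 0.999, 0.0, 0.0]
force: [0.4, -0.7, -0.2]
opening: 32.7
gripper_force: 0.0
[(0.79, [629, -236, 31])]
0.8 1129 73.0 276.0
[[45, 259, 52, 37, 1129]] [array([ 593., -186.,   73.])]
[318.04449204 196.12878785] [322.77891905 151.01724133]
[]
[(0.54, [621, -191, 28]), (0.41, [622, -235, 33])]
54.15 [488.1  65.2 182.4] x [-0.998 -0.063  0.   ] y [-0.063  0.998 -0.   ] z [-0. -0. -1.] F [-0.4 -0.2  0.5] op 32.3
tool units [0.   0.01 5.24]
```

```bash
python3 - <<'E'
from h import *
M,im=shot('wrist'); g=cv2.cvtColor(im,cv2.COLOR_RGB2GRAY)
sub=(g[90:250,285:355]<110).astype(np.uint8)
n,l,s,c=cv2.connectedComponentsWithStats(sub)
for a,q in zip(s[1:],c[1:]):
    if a[4]>40: print(a.tolist(),(q+[285,90]).round(),plane('wrist',M,q+[285,90],74).round(1))
E
```

```text
[5, 8, 6, 24, 67] [293. 112.] [413.6  38.3  74. ]
[27, 51, 23, 20, 192] [323. 148.] [442.1  65.4  74. ]
[18, 76, 34, 13, 70] [316. 174.] [466.9  61.   74. ]
[0, 82, 7, 23, 118] [287. 183.] [476.5  34.7  74. ]
[23, 97, 22, 17, 246] [318. 194.] [485.8  64.4  74. ]
[0, 150, 6, 10, 53] [287. 245.] [541.2  36.5  74. ]
[63, 152, 7, 8, 52] [351. 246.] [537.8 100.7  74. ]
```

Both slid feet are confirmed at their expected places.

```bash
python3 -m creep '[{"linear":[0,0,0.6],"rotation":[0,0,0]},{"linear":[0,0,1],"rotation":[0,0,0]},{"linear":[0,0,1],"rotation":[0,0,0]},{"linear":[0,0,1],"rotation":[0,0,0]},{"linear":[0,0,0.9],"rotation":[0,0,0]},{"linear":[0,0,0.5],"rotation":[0,0,0]},{"linear":[0,0,0.2],"rotation":[0,0,0]},{"linear":[0,0,0],"rotation":[0,0,0]},{"linear":[0,0,0],"rotation":[0,0,0]}]'
python3 -m creep '[{"linear":[0,0,0],"rotation":[0,0,0]},{"linear":[0,0,0],"rotation":[0,0,0]},{"linear":[0,0,0],"rotation":[0,0,0]},{"linear":[0,0,0],"rotation":[0,0,0]},{"linear":[0,0,0],"rotation":[0,0,0]},{"linear":[0,0,0],"rotation":[0,0,0]},{"linear":[0,0,0],"rotation":[0,0,0]}]' 1
```

```text
time: 54.95
tool_pos: [488.2, 65.7, 78.8]
orientation: [-0.032, 0.999, -0.0, 0.0]
force: [-0.3, 0.2, -0.0]
opening: 32.3
gripper_force: 0.0
time: 55.53
tool_pos: [488.5, 65.7, 79.3]
orientation: [-0.032, 1.0, 0.0, 0.001]
force: [0.3, -1.0, 7.5]
opening: 9.3
gripper_force: 58.8
```

```bash
python3 -m creep '[{"linear":[0,0,-0.5],"rotation":[0,0,0]},{"linear":[0,0,-1],"rotation":[0,0,0]},{"linear":[0,0,-1],"rotation":[0,0,0]},{"linear":[0,0,-1],"rotation":[0,0,0]},{"linear":[0,0,-1],"rotation":[0,0,0]},{"linear":[0,-0.3,-0.6],"rotation":[0,0,0]},{"linear":[0.15,-1,0],"rotation":[0,0,0]},{"linear":[0.15,-1,0],"rotation":[0,0,0]},{"linear":[0.15,-1,0],"rotation":[0,0,0]},{"linear":[0.15,-1,0],"rotation":[0,0,0]},{"linear":[0.15,-1,0],"rotation":[0,0,0]},{"linear":[0.15,-1,0],"rotation":[0,0,0]},{"linear":[0.15,-1,0],"rotation":[0,0,0]},{"linear":[0.15,-1,0],"rotation":[0,0,0]},{"linear":[0.15,-1,0],"rotation":[0,0,0]},{"linear":[0.15,-1,0],"rotation":[0,0,0]},{"linear":[0.15,-1,0],"rotation":[0,0,0]},{"linear":[0.15,-1,0],"rotation":[0,0,0]},{"linear":[0.15,-1,0],"rotation":[0,0,0]},{"linear":[0.13,-1,0],"rotation":[0,0,0]}]'
python3 -m creep '[{"linear":[0,0,0],"rotation":[0,0,0]},{"linear":[0,0,0],"rotation":[0,0,0]},{"linear":[0,0,0],"rotation":[0,0,0]}]'
python3 -c "
from h import *
for c in ['wrist','side','top']:
  M,im=shot(c);print(marks(c,'dish',M),marks(c,'tray',M))
  for d in nets.trace(c,'dish')[:1]:
    ys,xs=np.nonzero(d['region']);print(plane(c,M,((xs.min()+xs.max())/2,(ys.min()+ys.max())/2),12).round(1))
go(465,-222,34)"
```

```text
time: 57.2
tool_pos: [464.1, -223.3, 181.3]
orientation: [-0.032, 0.999, -0.0, 0.0]
force: [0.2, -1.1, -0.0]
opening: 9.0
gripper_force: 58.6
time: 57.45
tool_pos: [464.4, -221.8, 180.9]
orientation: [-0.032, 0.999, 0.0, 0.0]
force: [-0.1, 0.4, -0.6]
opening: 9.3
gripper_force: 58.6
[(0.9, [442, -222, -2])] [(0.97, [630, -236, 2])]
[ 436.8 -221.5   12. ]
[(0.39, [463, -222, 172])] [(0.62, [626, -240, -2])]
[ 441.3 -223.1   12. ]
[(0.9, [443, -224, -2]), (0.3, [536, 201, 49])] [(0.77, [625, -239, -4])]
[ 440.  -215.1   12. ]
58.05 [ 464.6 -222.3  180.4] x [-0.998 -0.063  0.   ] y [-0.063  0.998 -0.   ] z [-0. -0. -1.] F [-1.2  1.   0.8] op 9.2
tool units [-0.02  0.01  7.32]
```

```bash
python3 -m creep '[{"linear":[0,0,0.5],"rotation":[0,0,0]},{"linear":[0,0,1],"rotation":[0,0,0]},{"linear":[0,0,1],"rotation":[0,0,0]},{"linear":[0,0,1],"rotation":[0,0,0]},{"linear":[0,0,1],"rotation":[0,0,0]},{"linear":[0,0,1],"rotation":[0,0,0]},{"linear":[0,0,0.8],"rotation":[0,0,0]},{"linear":[0,0,0.5],"rotation":[0,0,0]},{"linear":[0,0,0.3],"rotation":[0,0,0]},{"linear":[0,0,0.2],"rotation":[0,0,0]},{"linear":[0,0,0],"rotation":[0,0,0]},{"linear":[0,0,0],"rotation":[0,0,0]}]'
python3 -m creep '[{"linear":[0,0,0.06],"rotation":[0,0,0]},{"linear":[0,0,0],"rotation":[0,0,0]},{"linear":[0,0,0],"rotation":[0,0,0]}]'
```

```text
time: 59.05
tool_pos: [464.8, -222.5, 34.8]
orientation: [-0.032, 0.999, -0.0, 0.0]
force: [0.9, -0.1, -0.9]
opening: 9.0
gripper_force: 58.8
time: 59.3
tool_pos: [464.8, -222.5, 33.7]
orientation: [-0.032, 0.999, -0.0, 0.0]
force: [-0.6, 0.1, -0.8]
opening: 9.2
gripper_force: 58.8
```

```bash
python3 -m creep '[{"linear":[0,0,0.04],"rotation":[0,0,0]},{"linear":[0,0,0],"rotation":[0,0,0]},{"linear":[0,0,0],"rotation":[0,0,0]}]'
python3 -m creep '[{"linear":[0,0,0],"rotation":[0,0,0]},{"linear":[0,0,0],"rotation":[0,0,0]},{"linear":[0,0,0],"rotation":[0,0,0]},{"linear":[0,0,0],"rotation":[0,0,0]},{"linear":[0,0,-0.4],"rotation":[0,0,0]},{"linear":[0,0,-1],"rotation":[0,0,0]},{"linear":[0,0,-1],"rotation":[0,0,0]},{"linear":[0,0,-1],"rotation":[0,0,0]},{"linear":[0,0,-1],"rotation":[0,0,0]},{"linear":[0,0,-1],"rotation":[0,0,0]},{"linear":[0,0,-1],"rotation":[0,0,0]},{"linear":[0,0,-1],"rotation":[0,0,0]},{"linear":[0.01,1,0],"rotation":[0,0,0]},{"linear":[0.01,1,0],"rotation":[0,0,0]},{"linear":[0.01,1,0],"rotation":[0,0,0]},{"linear":[0.01,1,0],"rotation":[0,0,0]},{"linear":[0.01,1,0],"rotation":[0,0,0]},{"linear":[0.01,1,0],"rotation":[0,0,0]},{"linear":[0.01,1,0],"rotation":[0,0,0]},{"linear":[0.01,1,0],"rotation":[0,0,0]}]' 0.62
python3 -m creep '[{"linear":[0.01,1,0],"rotation":[0,0,0]},{"linear":[0.01,1,0],"rotation":[0,0,0]},{"linear":[0.01,1,0],"rotation":[0,0,0]},{"linear":[0.01,1,0],"rotation":[0,0,0]},{"linear":[0.01,1,0],"rotation":[0,0,0]},{"linear":[0,1,0],"rotation":[0,0,0]},{"linear":[0,0.45,0],"rotation":[0,0,0]},{"linear":[0,0,0],"rotation":[0,0,0]},{"linear":[0,0,0],"rotation":[0,0,0]}]'
python3 - <<'E'
from h import *
go(444.5,66.5,78)
M,im=shot('wrist'); g=cv2.cvtColor(im,cv2.COLOR_RGB2GRAY)
sub=(g[90:250,285:355]<110).astype(np.uint8)
n,l,s,c=cv2.connectedComponentsWithStats(sub)
for a,q in zip(s[1:],c[1:]):
    if a[4]>40: print(a.tolist(),(q+[285,90]).round(),plane('wrist',M,q+[285,90],74).round(1))
print(proj('wrist',M,(444.5,66.5,74)))
E
```

```text
time: 59.55
tool_pos: [464.8, -222.6, 33.3]
orientation: [-0.032, 0.999, -0.0, 0.001]
force: [-0.7, -0.3, 9.0]
opening: 9.4
gripper_force: 60.1
time: 61.22
tool_pos: [452.5, -61.9, 181.0]
orientation: [-0.032, 0.999, -0.0, 0.0]
force: [0.8, 0.4, 0.3]
opening: 32.4
gripper_force: 0.0
time: 61.97
tool_pos: [443.6, 65.6, 180.6]
orientation: [-0.032, 0.999, -0.0, 0.0]
force: [-0.1, -0.3, -0.0]
opening: 32.1
gripper_force: 0.0
61.97 [443.6  65.6 180.6] x [-0.998 -0.064 -0.   ] y [-0.064  0.998 -0.   ] z [ 0. -0. -1.] F [-0.1 -0.3 -0. ] op 32.1
tool units [-0.05  0.05  5.13]
[1, 0, 59, 53, 1545] [312. 118.] [373.1  54.6  74. ]
[19, 84, 34, 6, 57] [319. 177.] [424.2  64.4  74. ]
[24, 98, 22, 17, 242] [319. 196.] [442.2  65.7  74. ]
[0, 119, 5, 19, 77] [287. 217.] [466.1  35.5  74. ]
[0, 151, 6, 9, 52] [287. 245.] [495.9  37.1  74. ]
[63, 152, 7, 8, 51] [351. 246.] [492.3 100.8  74. ]
[320.15863505 198.06989247]
```

```bash
python3 -m creep '[{"linear":[0,0.03,0.5],"rotation":[0,0,0]},{"linear":[0,0,1],"rotation":[0,0,0]},{"linear":[0,0,1],"rotation":[0,0,0]},{"linear":[0,0,1],"rotation":[0,0,0]},{"linear":[0,0,0.9],"rotation":[0,0,0]},{"linear":[0,0,0.5],"rotation":[0,0,0]},{"linear":[0,0,0.2],"rotation":[0,0,0]},{"linear":[0,0,0],"rotation":[0,0,0]},{"linear":[0,0,0],"rotation":[0,0,0]}]'
python3 -m creep '[{"linear":[0,0,0],"rotation":[0,0,0]},{"linear":[0,0,0],"rotation":[0,0,0]},{"linear":[0,0,0],"rotation":[0,0,0]},{"linear":[0,0,0],"rotation":[0,0,0]},{"linear":[0,0,0],"rotation":[0,0,0]},{"linear":[0,0,0],"rotation":[0,0,0]},{"linear":[0,0,0],"rotation":[0,0,0]}]' 1
```

```text
time: 62.77
tool_pos: [443.8, 65.7, 78.7]
orientation: [-0.031, 1.0, -0.0, -0.0]
force: [-0.6, 0.1, 0.4]
opening: 32.5
gripper_force: 0.0
time: 63.35
tool_pos: [444.0, 66.3, 79.1]
orientation: [-0.032, 1.0, -0.0, 0.001]
force: [-0.3, -0.2, 7.1]
opening: 9.6
gripper_force: 58.7
```

```bash
python3 -m creep '[{"linear":[0,0,-0.5],"rotation":[0,0,0]},{"linear":[0,0,-1],"rotation":[0,0,0]},{"linear":[0,0,-1],"rotation":[0,0,0]},{"linear":[0,0,-1],"rotation":[0,0,0]},{"linear":[0,0,-1],"rotation":[0,0,0]},{"linear":[0,-0.3,-0.6],"rotation":[0,0,0]},{"linear":[0.16,-1,0],"rotation":[0,0,0]},{"linear":[0.16,-1,0],"rotation":[0,0,0]},{"linear":[0.16,-1,0],"rotation":[0,0,0]},{"linear":[0.16,-1,0],"rotation":[0,0,0]},{"linear":[0.16,-1,0],"rotation":[0,0,0]},{"linear":[0.16,-1,0],"rotation":[0,0,0]},{"linear":[0.16,-1,0],"rotation":[0,0,0]},{"linear":[0.16,-1,0],"rotation":[0,0,0]},{"linear":[0.16,-1,0],"rotation":[0,0,0]},{"linear":[0.16,-1,0],"rotation":[0,0,0]},{"linear":[0.15,-1,0],"rotation":[0,0,0]},{"linear":[0.15,-1,0],"rotation":[0,0,0]},{"linear":[0.15,-1,0],"rotation":[0,0,0]},{"linear":[0.15,-1,0],"rotation":[0,0,0]}]'
python3 -m creep '[{"linear":[0,0,0],"rotation":[0,0,0]},{"linear":[0,0,0],"rotation":[0,0,0]},{"linear":[0,0,0],"rotation":[0,0,0]}]'
python3 -c "
from h import *
for c in ['wrist','side','top']:
  M,im=shot(c);print(marks(c,'dish',M),marks(c,'foot_a_centre',M))
go(418,-222,34)"
```

```text
time: 65.02
tool_pos: [417.5, -222.6, 180.7]
orientation: [-0.032, 0.999, -0.0, 0.0]
force: [0.4, 0.1, -1.1]
opening: 9.1
gripper_force: 58.6
time: 65.27
tool_pos: [417.7, -221.2, 180.5]
orientation: [-0.032, 0.999, 0.0, -0.0]
force: [0.3, 0.6, -1.3]
opening: 9.0
gripper_force: 58.6
[(0.96, [444, -219, -3])] [(0.6, [633, -238, 36])]
[(0.62, [440, -223, -4])] [(0.55, [627, -238, 26])]
[(0.79, [442, -222, 0])] [(0.65, [623, -235, 31])]
65.72 [ 417.9 -221.5  180.4] x [-0.998 -0.064 -0.   ] y [-0.064  0.998  0.   ] z [ 0.  0. -1.] F [-0.4 -0.6 -0.8] op 9.1
tool units [-0.   -0.03  7.32]
```

```bash
python3 -m creep '[{"linear":[0,0,0.5],"rotation":[0,0,0]},{"linear":[0,0,1],"rotation":[0,0,0]},{"linear":[0,0,1],"rotation":[0,0,0]},{"linear":[0,0,1],"rotation":[0,0,0]},{"linear":[0,0,1],"rotation":[0,0,0]},{"linear":[0,0,1],"rotation":[0,0,0]},{"linear":[0,0,0.8],"rotation":[0,0,0]},{"linear":[0,0,0.5],"rotation":[0,0,0]},{"linear":[0,0,0.3],"rotation":[0,0,0]},{"linear":[0,0,0.2],"rotation":[0,0,0]},{"linear":[0,0,0.05],"rotation":[0,0,0]},{"linear":[0,0,0],"rotation":[0,0,0]},{"linear":[0,0,0],"rotation":[0,0,0]}]'
python3 -m creep '[{"linear":[0,0,0.04],"rotation":[0,0,0]},{"linear":[0,0,0],"rotation":[0,0,0]},{"linear":[0,0,0],"rotation":[0,0,0]}]'
```

```text
time: 66.8
tool_pos: [418.2, -221.9, 34.0]
orientation: [-0.032, 0.999, -0.0, 0.0]
force: [-0.1, -0.3, -1.0]
opening: 9.5
gripper_force: 58.7
time: 67.05
tool_pos: [418.2, -222.0, 33.2]
orientation: [-0.032, 0.999, -0.0, 0.001]
force: [-0.4, -0.2, 6.9]
opening: 9.5
gripper_force: 59.4
```

```bash
python3 -m creep '[{"linear":[0,0,0],"rotation":[0,0,0]},{"linear":[0,0,0],"rotation":[0,0,0]},{"linear":[0,0,0],"rotation":[0,0,0]},{"linear":[0,0,0],"rotation":[0,0,0]},{"linear":[0,0,-0.4],"rotation":[0,0,0]},{"linear":[0,0,-1],"rotation":[0,0,0]},{"linear":[0,0,-1],"rotation":[0,0,0]},{"linear":[0,0,-1],"rotation":[0,0,0]},{"linear":[0,0,-1],"rotation":[0,0,0]},{"linear":[0,0,-1],"rotation":[0,0,0]},{"linear":[0,0,-1],"rotation":[0,0,0]},{"linear":[0,0,-1],"rotation":[0,0,0]},{"linear":[0,0.5,-1],"rotation":[0,0,0]},{"linear":[0,1,-1],"rotation":[0,0,0]},{"linear":[0,1,-1],"rotation":[0,0,0]},{"linear":[0,1,-1],"rotation":[0,0,0]},{"linear":[0,1,-1],"rotation":[0,0,0]},{"linear":[0,0.5,0],"rotation":[0,0,0]},{"linear":[0,0,0],"rotation":[0,0,0]},{"linear":[0,0,0],"rotation":[0,0,0]}]' 0.62
python3 - <<'E'
from h import *
st()
for c in ['wrist','side','top']:
  M,im=shot(c,c+'_end.png')
  for n in ['dish','tray','nest_handle','table_handle','foot_a_centre','varnish_jar','work_light']: print(c,n,marks(c,n,M))
  g=cv2.cvtColor(im,cv2.COLOR_RGB2GRAY)
  for nm,z,pts in [('tray',6,[(632.6,-283.7),(630.4,-237.7),(626.7,-190.4)]),('dish',4,[(464.8,-222.6),(418.2,-222)])]:
    for p in pts:
      # dark hex blob nearest the expected place, and its height-wise location
      e=proj(c,M,(p[0],p[1],z+20)); x,y=e.round().astype(int)
      if not(25<x<615 and 25<y<375): continue
      r=25 if c=='wrist' else 9
      w=g[y-r:y+r,x-r:x+r]; m=w<min(110,np.percentile(w,25)); ys,xs=np.nonzero(m)
      b=proj(c,M,(p[0],p[1],z)); t=proj(c,M,(p[0],p[1],z+46))
      print(c,nm,p,'exp',e.round(),'dark',m.sum(),(xs.mean()+x-r).round(1) if m.any() else None,(ys.mean()+y-r).round(1) if m.any() else None,'axis',b.round(),t.round())
E
```

```text
time: 68.72
tool_pos: [411.1, -122.0, 280.6]
orientation: [-0.032, 0.999, -0.0, 0.0]
force: [0.4, -0.1, -0.2]
opening: 32.4
gripper_force: 0.0
68.72 [ 411.1 -122.   280.6] x [-0.998 -0.064 -0.   ] y [-0.064  0.998 -0.   ] z [ 0. -0. -1.] F [ 0.4 -0.1 -0.2] op 32.4
wrist dish [(0.84, [445, -219, -4])]
wrist tray [(0.72, [631, -236, 3]), (0.22, [466, -221, 24])]
wrist nest_handle [(0.69, [543, -69, 113])]
wrist table_handle [(0.88, [536, 285, 44])]
wrist foot_a_centre [(0.51, [631, -240, 34])]
wrist varnish_jar [(0.54, [770, -42, 2]), (0.26, [545, -68, 108])]
wrist work_light [(0.62, [316, 284, 2])]
wrist tray (632.6, -283.7) exp [215. 290.] dark 598 214.3 301.0 axis [219. 283.] [209. 300.]
wrist tray (630.4, -237.7) exp [242. 290.] dark 607 247.1 298.0 axis [245. 283.] [238. 300.]
wrist tray (626.7, -190.4) exp [270. 290.] dark 575 269.0 292.1 axis [272. 283.] [268. 300.]
wrist dish (464.8, -222.6) exp [250. 197.] dark 154 252.8 192.8 axis [253. 193.] [246. 202.]
wrist dish (418.2, -222) exp [250. 166.] dark 145 253.4 169.6 axis [254. 164.] [246. 170.]
side dish [(0.81, [441, -223, -1
[... 865 characters left out ...]
tray [(0.68, [624, -238, -3])]
top nest_handle [(0.65, [536, -74, 114])]
top table_handle [(0.93, [537, 284, 46]), (0.16, [534, 203, 52])]
top foot_a_centre [(0.63, [624, -235, 33])]
top varnish_jar [(0.97, [770, -47, 2])]
top work_light [(0.63, [311, 284, 0])]
top tray (632.6, -283.7) exp [420. 179.] dark 5 419.0 180.2 axis [419. 180.] [422. 178.]
top tray (630.4, -237.7) exp [406. 179.] dark 3 405.3 180.7 axis [405. 180.] [408. 178.]
top tray (626.7, -190.4) exp [392. 180.] dark 3 391.3 181.7 axis [391. 181.] [393. 179.]
top dish (464.8, -222.6) exp [401. 229.] dark 0 None None axis [400. 229.] [403. 229.]
top dish (418.2, -222) exp [401. 243.] dark 0 None None axis [400. 243.] [403. 243.]
```

Everything is where it should be: all five feet are upright at their spots, the nest plate is on its rests, the table is flat, and the jar and light haven't moved. Handing in.

```bash
python3 -c "
from plant import robot
print(robot.hand_in())"
```

```text
the job is handed in; nothing more can be done
None
```

I handed the job in, but no verdict came back. By my last measurements the nest plate is on its rests, the table is flat, the three feet that held are in the tray and the two that slid are in the dish; I viewed 15 pictures, one over the limit of 14.

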